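# Walk the forming block round to the fence

## Robot

A 7-joint arm with a two-finger parallel gripper is mounted at the origin on a cart in front of the work surface, level with it; the furniture and walls round the work are solid. World frame = base frame: x ahead of the robot, y to its left, z up, the work surface at z = 0. Lengths are in m, angles in rad, forces in N, time in s.
With the tool pointing down it reaches from about 0.4 to 0.85 m from the base axis. Payload 10.4 kg.
Tool frame: the origin (TCP) lies where the fingers leave the gripper's body, on its centre line; the fingertips stand 70 mm ahead of it and the grasp point (between the pads) lies r.grip_depth ahead of it (r.grip_depth is the distance from the TCP to the grasp point, in m); z points along the fingers, y is the direction in which the jaws open and shut (so a half turn about z gives the same grasp; the last joint's range is limited). The gripper opens to 87 mm and grips with 3 to 60 N. Pads are 19 mm wide; open, the fingers measure 117 mm over their backs; the gripper's body (75 mm by 190 mm) begins 51 mm behind the grasp point.
Start: joints at [-1.2, 0.332, -0.065, 1.46, 0.022, 1.35, -0.088], TCP at [0.24, 0.577, 0.292] pointing down, gripper open.
Joint ranges: [-2.6, 2.6], [-0.5, 2.12], [-1.47, 1.34], [0.16, 2.42], [-1.27, 4.41], [0.06, 2.06], [-2.6, 2.6]. Speed limits (rad/s): [2.22, 2.22, 2.79, 2.79, 3.14, 3.14, 3.14].

## Interface

Orientations are given as a unit quaternion [x, y, z, w].
In Python, from bench import monitor, viewer, workorder, nets, r gives the robot as it stands.
- The arm moves only by the tool drive_tool, never from a script. Its argument "plan" is a list of rows, each an object of numbers: "rx", "ry", "rz": the turn, a rotation vector about the tool's x, y, z in units of 360 degrees (1.0 is 360 degrees); "x", "y", "z": the shift along the tool's x, y, z in units of 1000 mm (1.0 is 1000 mm); "fingers": the opening, from 0 (shut) to 1 (fully open). In form: [{"rx": .., "ry": .., "rz": .., "x": .., "y": .., "z": .., "fingers": ..}, ...]. A call has 1 to 12 rows; each row is the pose to reach, as a shift and turn from the pose commanded when the call began, along the tool's axes at that moment, turning the shorter way round; what a row does not reach only later rows make up. A row lasts 1/8 s, in which the tool goes at most 62.5 mm and 10.7 degrees, less where a joint would pass 70% of its speed; a pose out of reach is approached as far as the arm can. A call with a number of a shift or a turn outside -1 to 1 is refused whole. A call with a gripper value outside its range is refused whole. The fingers move at their own pace and stop on an object; "squeeze" is the grip in N (left out, the last holds). Time passes only in rows, so rows that repeat a pose let the fingers close. It gives the time, the measured TCP pose, the force and the opening at its end, in the units of the state.
- monitor.read_state(): the state, without advancing time (a new reading comes with each control period).
- viewer.camera(name): name is "scene" or "top" or "wrist"; returns a dict with "color" (400x640x3 uint8, red, green, blue), "depth" (400x640 float32, m along the optical axis (not along the pixel's ray), 0 where there is no reading), "camera_matrix" (3x3 intrinsics, pixels), "xyz" and "rotation" of the camera in the world. Camera axes: x right, y down, z forward; pixel columns grow to the right and rows downward; lengths in m; the calibration is good to about 2 mm. The wrist camera is an equidistant fisheye: a pixel r from the principal point sees the ray r / f radians off the axis. A picture is of the moment at which its call begins.
- workorder.close_job(): hands the job in, once; it reports no verdict.
Trained networks look in the newest picture that a camera, given by its name, has taken for a name from the list of things; names that differ only in an ending like _2 or _b are one class to them, and where a whole thing is asked for, a point or a joint stands for the part that bears it (a point fixed in the world has none). Each returns a list of dicts, best first, with "confidence" (0 to 1); they miss things now and then, are a little off and sometimes report something else, mostly with a low value. They report only what shows in the picture. A call takes as long as a camera call.
- nets.find_in(label, camera): "centre" ([x, y, z] in m, in world coordinates, good to about 4 mm: the middle of the surface that is visible of it).
- nets.regions_of(label, camera): "region" (400x640 bool, what is visible of it).
The state is a dict: "time": time; "joint_positions": joint angles; "joint_vel": joint speeds; "joint_torque": joint torques, N m; "ee_pos": TCP position; "eef_rot": TCP orientation; "ft_force": force on the tool from outside, world axes, zero at the start; "torque": the same for the moment, N m; "width": finger opening in m.
Only numpy, scipy, OpenCV 4.12 (cv2) and the standard library are available. Lean on these libraries where they do the work, as an engineer would, in place of code of your own. Each camera call takes 0.05 s, during which the arm holds its last target.

## Task

With the gripper closed and only the fingertips, push the heavy aluminium forming block about on the bench top, one corner at a time and never against the middle of a long face: first turn it in the open, clear of the fence, until its blue face looks at the steel fence, then walk it up with pushes at alternate corners until the blue face lies flat against the fence, within the fence's length. Do not grip, lift or tip the block, do not run it into the fence while it is still badly skewed, and leave the tin, jar and tape where they are.

Things in the scene. Friction and masses are not known exactly. Their poses are not given: they have to be found in the camera images.
- block: aluminium forming block, 120 (x) x 96 (y) x 34 mm high, 0.95 kg, round dimples in its top; slides on the bench. Sides upright to 26 mm; above that 3 mm smaller all round. Origin: centre of underside; z up. Its +y long face (y = +48 mm) is blue, with a blue stripe along the top edge; the -y one is bare. It starts 160 to 205 mm in front of the fence, turned 30 to 60 degrees clockwise (from above) from facing it.
- face_left (a point): point on the block's blue face, 5 mm from its -x end, 13 mm above the underside; at (-55, 48, 13) mm in the block's frame
- face_right (a point): point on the block's blue face, 5 mm from its +x end, 13 mm above the underside; at (55, 48, 13) mm in the block's frame
- fence: low steel fence fixed to the bench: upright plate 220 mm long (x), 12 thick, 40 high, with a foot and ribs behind it (to y = +52 mm). Origin: bottom centre of its front face, which is the plane y = 0 and looks along -y; x along the fence, z up. The block is home with its axes parallel to the fence's and its centre at y = -48 mm.
- tin: flat black tin, 64 x 96 x 22 mm, behind the fence; leave alone. Origin: centre of underside
- jar: jar with black lid, 49 mm across, 50 mm high; leave alone. Origin: centre of underside
- tape: roll of masking tape lying flat, 94 mm across, 18 mm high; leave alone. Origin: centre of underside

How it is judged:
By the outcome, as a careful person would: the job done as asked, in the order asked, and still so for the second after the job is handed in, with the robot touching nothing.
It also fails if it takes over 51 s, if anything falls off the work surface, if the arm or the gripper's body presses on something with over 40 N, if the wrist force passes 120 N, or if a joint passes its speed limit or range.

## Working session

There is one attempt and no reset: what is moved stays moved. The work goes in short steps, Python scripts to look and compute and a tool call to move; the robot and the scene stay as the last step left them, time stands still between calls to the robot, and variables do not carry over. Pictures are saved under pics/ and viewed, and the job is handed in when it is done.

Besides the shell and the picture viewer there is one more tool, called after ">>>" as name(argument=value, ...), one argument or row to a line, values as JSON. drive_tool: Moves the arm, as the interface text tells. Its arguments: {"type":"object","properties":{"plan":{"type":"array","items":{"type":"object","properties":{"rx":{"type":"number","minimum":-1,"maximum":1},"ry":{"type":"number","minimum":-1,"maximum":1},"rz":{"type":"number","minimum":-1,"maximum":1},"x":{"type":"number","minimum":-1,"maximum":1},"y":{"type":"number","minimum":-1,"maximum":1},"z":{"type":"number","minimum":-1,"maximum":1},"fingers":{"type":"number"}}}},"squeeze":{"type":"number"}},"required":["plan"]}

```bash
ls; mkdir -p pics; python3 - <<'E'
from bench import monitor, viewer, workorder, nets, r
import cv2, numpy as np
s=monitor.read_state(); print({k:np.round(v,4) for k,v in s.items()}); print(r.grip_depth)
for n in ["scene","top"]:
    c=viewer.camera(n); cv2.imwrite(f"pics/{n}0.png",c["color"][:,:,::-1]); print(n,c["xyz"],c["rotation"],c["camera_matrix"])
    for l in ["block","fence","tin","jar","tape","face_left","face_right"]:
        print(l,[(np.round(d["centre"],4),round(d["confidence"],2)) for d in nets.find_in(l,n)][:2])
print(monitor.read_state()["time"])
E
```

```text
pics
{'time': np.float64(0.0), 'joint_positions': array([-1.1996,  0.3329, -0.0647,  1.4609,  0.0216,  1.3499, -0.0885]), 'joint_vel': array([-0.0005,  0.0018,  0.0003,  0.0022,  0.0007,  0.0005,  0.0001]), 'joint_torque': array([ 3.00000e-04, -6.23249e+01,  2.48000e-02, -3.89894e+01,
       -6.13000e-02,  3.98000e-02,  1.00000e-04]), 'ee_pos': array([0.2397, 0.5769, 0.2915]), 'eef_rot': array([ 1.956e-01,  9.807e-01, -7.000e-04, -1.000e-04]), 'ft_force': array([-0.1016,  0.4064, -0.426 ]), 'torque': array([ 0.0199, -0.0645,  0.0053]), 'width': np.float64(0.0869)}
0.051
scene [0.67692149 0.50954744 1.04526009] [ 0.16626614  0.95608736 -0.23866417 -0.03594353] [[365.6537667    0.         317.79877482]
 [  0.         365.6537667  201.14148547]
 [  0.           0.           1.        ]]
block [(array([ 0.4992, -0.0191,  0.0336]), 0.79)]
fence [(array([0.5054, 0.1537, 0.0088]), 0.94)]
tin [(array([0.5437, 0.3483, 0.0233]), 0.65)]
jar [(array([ 0.4395, -0.3148,  0.0495]), 0.47)]
tape [(array([ 0.5216, -0.3159,  0.0203]), 0.74)]
face_left [(array([ 0.5034, -0.0217,  0.0306]), 0.84)]
face_right [(array([ 0.5053, -0.0202,  0.0325]), 0.58)]
top [0.2903692  0.00858507 1.08503603] [-0.70061006  0.70703412 -0.06950008  0.06646829] [[361.90002072   0.         323.55067375]
 [  0.         361.90002072 195.49090907]
 [  0.           0.           1.        ]]
block [(array([ 0.4896, -0.033 ,  0.0337]), 0.67)]
fence [(array([0.4988, 0.1615, 0.0083]), 0.7)]
tin [(array([0.5395, 0.3489, 0.0185]), 0.56)]
jar [(array([ 0.4329, -0.3244,  0.0467]), 0.64)]
tape [(array([ 0.5235, -0.3223,  0.017 ]), 0.89)]
face_left [(array([ 0.4936, -0.029 ,  0.0332]), 0.71)]
face_right [(array([ 0.4912, -0.0319,  0.0345]), 0.73)]
0.8
```

View pics/scene0.png

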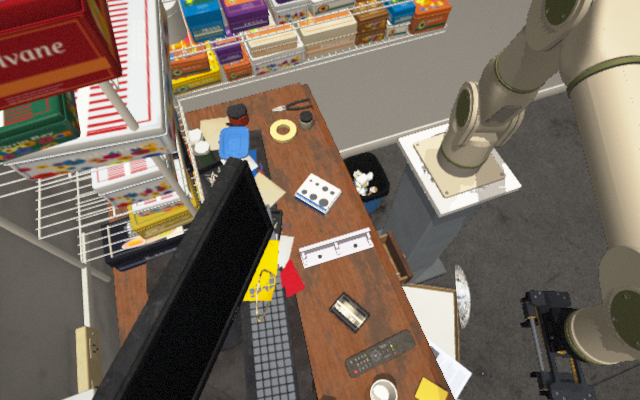

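View pics/top0.png

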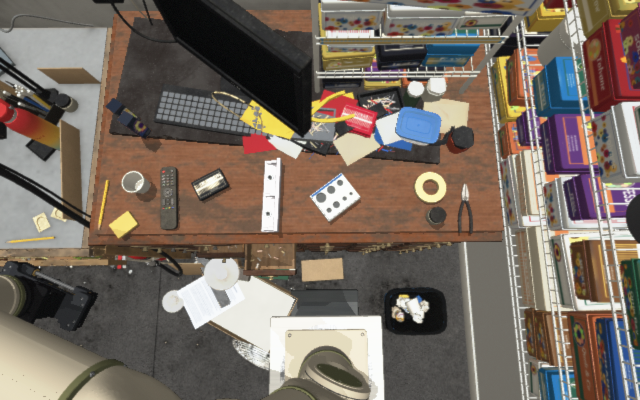

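```bash
cat > h.py <<'E'
from bench import monitor, viewer, workorder, nets, r
import cv2, numpy as np
from scipy.spatial.transform import Rotation as R
def cloud(c):
    K=c["camera_matrix"]; d=c["depth"]; v,u=np.mgrid[0:400,0:640]
    P=np.stack([(u-K[0,2])/K[0,0]*d,(v-K[1,2])/K[1,1]*d,d],-1)
    q=np.asarray(c["rotation"]); M=R.from_quat(q).as_matrix() if q.ndim==1 else q
    return P@M.T+np.asarray(c["xyz"])
def proj(c,p):
    K=c["camera_matrix"]; M=R.from_quat(c["rotation"]).as_matrix()
    q=(np.atleast_2d(p)-c["xyz"])@M; return (q[:,:2]/q[:,2:])*K[0,0]+K[:2,2]
def onplane(c,uv,z):
    K=c["camera_matrix"]; M=R.from_quat(c["rotation"]).as_matrix()
    uv=np.atleast_2d(uv); d=np.c_[(uv-K[:2,2])/K[0,0],np.ones(len(uv))]@M.T
    return c["xyz"]+d*((z-c["xyz"][2])/d[:,2])[:,None]
def crop(c,ctr,half,name,s=8,marks=()):
    u,v=map(int,ctr); im=c["color"][v-half:v+half,u-half:u+half,::-1]
    im=cv2.resize(im,None,fx=s,fy=s,interpolation=cv2.INTER_CUBIC)
    for m in marks: cv2.circle(im,tuple(int(round((a-o+half+.5)*s)) for a,o in zip(m,(u,v))),3,(0,0,255),-1)
    cv2.imwrite(name,im)
E
python3 - <<'E'
from h import *
for n in ["scene","top"]:
    c=viewer.camera(n); P=cloud(c)
    for l in ["block","fence","tin","jar"]:
        g=nets.regions_of(l,n)
        if not g: print(l,"none");continue
        m=g[0]["region"]; p=P[m]; p=p[c["depth"][m]>0]
        print(n,l,m.sum(),np.round(np.percentile(p,[1,50,99],axis=0),3).tolist())
        if l=="block":
            t=m
            k=cv2.findContours(m.astype(np.uint8),0,1)[0]; k=max(k,key=len)
            xy=onplane(c,k[:,0,:].astype(float),0.034)[:,:2]
            print(cv2.minAreaRect((xy*1000).astype(np.float32)))
        if l=="fence":
            q=p[p[:,2]>0.03]; print(cv2.minAreaRect((q[:,:2]*1000).astype(np.float32)))
    # bench plane
    q=P[(P[...,0]>.4)&(P[...,0]<.6)&(P[...,1]>-.2)&(P[...,1]<-.1)]; print("bench z",np.median(q[:,2]))
    crop(c,proj(c,[.5,.06,.02])[0],50 if n=="scene" else 60,f"pics/{n}1.png",s=8 if n=="scene" else 6)
E
```

```text
scene block 1145 [[0.433, -0.093, 0.004], [0.5, -0.024, 0.032], [0.565, 0.039, 0.038]]
((500.97369384765625, -22.810775756835938), (107.16267395019531, 125.03885650634766), 37.085044860839844)
scene fence 1507 [[0.398, 0.135, 0.001], [0.509, 0.156, 0.01], [0.614, 0.188, 0.043]]
((505.73858642578125, 147.63031005859375), (26.712162017822266, 219.46006774902344), 88.33067321777344)
scene tin 829 [[0.498, 0.296, 0.009], [0.542, 0.348, 0.022], [0.584, 0.395, 0.027]]
scene jar 248 [[0.416, -0.395, -0.003], [0.44, -0.316, 0.041], [0.461, -0.303, 0.053]]
bench z -0.0010874737303652182
top block 1276 [[0.394, 0.133, -0.003], [0.499, 0.161, 0.009], [0.607, 0.191, 0.042]]
((500.5732421875, 158.3941192626953), (54.4246826171875, 223.29150390625), 88.79876708984375)
top fence 1193 [[0.394, 0.134, 0.003], [0.497, 0.161, 0.009], [0.605, 0.188, 0.042]]
((500.4832763671875, 142.59715270996094), (27.1032657623291, 213.5655059814453), 84.62942504882812)
top tin 700 [[0.493, 0.299, -0.001], [0.536, 0.346, 0.021], [0.583, 0.397, 0.026]]
top jar 266 [[0.41, -0.347, 0.005], [0.43, -0.32, 0.048], [0.453, -0.303, 0.053]]
bench z -0.0016677082204419325
```

View pics/scene1.png

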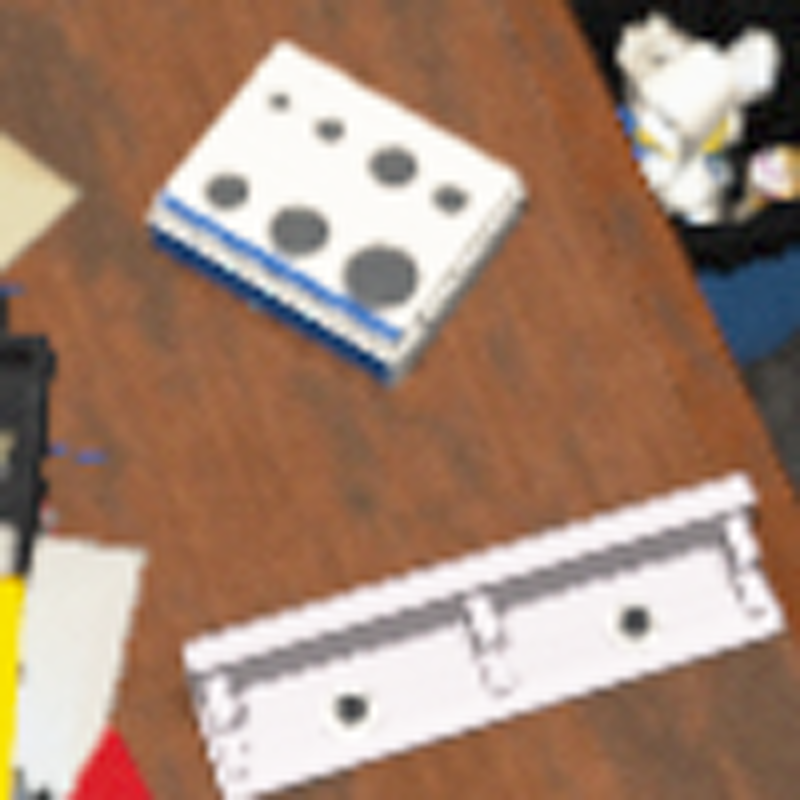

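View pics/top1.png

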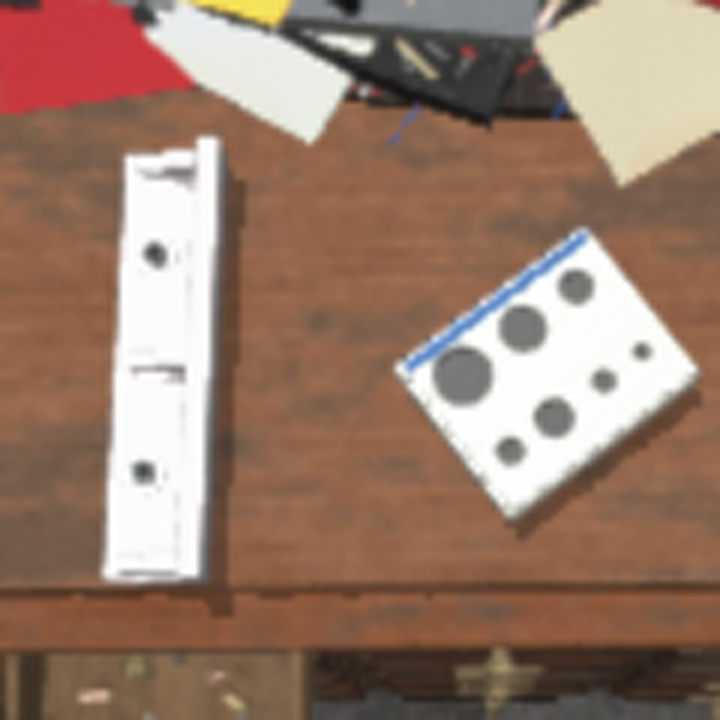

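```bash
cat > fit.py <<'E'
from h import *
from scipy.optimize import minimize
BV=np.array([[sx*(60-i),sy*(48-i),z] for sx in(-1,1) for sy in(-1,1) for z,i in((0,0),(26,0),(26,3),(34,3))])/1000.
def fpoly(bx): # list of boxes
    return np.array([[x,y,z] for x in bx[:2] for y in bx[2:4] for z in bx[4:]])/1000.
FV=[fpoly((-110,110,0,12,0,40)),fpoly((-110,110,0,52,0,4))]
S=8
def sil(c,parts,p,box):
    u0,v0,w,h=box; im=np.zeros((h*4,w*4),np.uint8)
    ca,sa=np.cos(p[2]),np.sin(p[2]); M=np.array([[ca,-sa,0],[sa,ca,0],[0,0,1]])
    for V in parts:
        q=proj(c,V@M.T+[p[0],p[1],0])
        q=(q-[u0,v0]+0.5)*4-0.5
        hull=cv2.convexHull(q.astype(np.float32))
        cv2.fillConvexPoly(im,np.round(hull*16).astype(np.int32),255,cv2.LINE_8,4)
    return cv2.resize(im,(w,h),interpolation=cv2.INTER_AREA)/255.
def fit(c,parts,mask,p0,pad=25):
    ctr=proj(c,[p0[0],p0[1],.02])[0].astype(int); H=70
    box=(ctr[0]-H,ctr[1]-H,2*H,2*H)
    m=mask[box[1]:box[1]+2*H,box[0]:box[0]+2*H].astype(float)
    f=lambda p:np.abs(sil(c,parts,p,box)-m).sum()
    best=None
    for s in (1,.3):
        s0=np.array(p0 if best is None else best.x)
        sim=np.vstack([s0,s0+[.01*s,0,0],s0+[0,.01*s,0],s0+[0,0,.12*s]])
        best=minimize(f,s0,method="Nelder-Mead",options=dict(initial_simplex=sim,xatol=1e-5,fatol=.01))
    return best.x,best.fun/m.sum()
def white(c,region_dil):
    im=c["color"]; hsv=cv2.cvtColor(im,cv2.COLOR_RGB2HSV)
    return region_dil
def localmask(c,ctr3,rad,ref):
    """non-wood pixels near ctr3 : low saturation bright, or blue"""
    im=c["color"]; hsv=cv2.cvtColor(im,cv2.COLOR_RGB2HSV).astype(int)
    h,s,v=hsv[...,0],hsv[...,1],hsv[...,2]
    m=((s<70)&(v>90))|((h>95)&(h<130)&(s>70))
    return m
def cc(m,seed):
    n,l=cv2.connectedComponents(m.astype(np.uint8),connectivity=4)
    u,v=map(int,np.round(seed)); w=l[v-6:v+7,u-6:u+7]; w=w[w>0]
    k=np.bincount(w).argmax(); r=(l==k).astype(np.uint8)
    cs=cv2.findContours(r,0,1)[0]; cv2.drawContours(r,cs,-1,1,-1)  # fill dimples
    return r.astype(bool)
E
python3 - <<'E'
from fit import *
for n in ["scene","top"]:
    c=viewer.camera(n); np.savez(f"{n}_0.npz",**c)
    m=localmask(c,None,0,0)
    mb=cc(m,proj(c,[.497,-.025,.034])[0]); mf=cc(m,proj(c,[.503,.165,.01])[0])
    print(n,mb.sum(),mf.sum())
    pb,eb=fit(c,[BV],mb,(.497,-.025,-.93)); pf,ef=fit(c,FV,mf,(.503,.136,-.02))
    print("block",np.round(pb[:2]*1000,1),np.degrees(pb[2]).round(2),round(eb,3)); print("fence",np.round(pf[:2]*1000,1),np.degrees(pf[2]).round(2),round(ef,3))
    P=cloud(c); q=P[(P[...,2]>.06)&(P[...,0]>.3)&(P[...,0]<.75)&(P[...,1]>-.25)&(P[...,1]<.25)&(P[...,2]<.6)]
    print("obst",len(q),np.round(np.percentile(q,[0,1,50],axis=0),2).tolist() if len(q) else 0)
    hh,_,_=np.histogram2d(q[:,0],q[:,1],bins=[np.arange(.3,.8,.05),np.arange(-.25,.3,.05)]); print(hh.astype(int))
E
```

```text
scene 1175 1560
block [496.4 -34.3] -53.33 0.031
fence [503.7 132.9] -1.75 0.031
obst 4080 [[0.66, -0.25, 0.06], [0.67, -0.24, 0.06], [0.71, 0.09, 0.27]]
[[   0    0    0    0    0    0    0    0    0    0]
 [   0    0    0    0    0    0    0    0    0    0]
 [   0    0    0    0    0    0    0    0    0    0]
 [   0    0    0    0    0    0    0    0    0    0]
 [   0    0    0    0    0    0    0    0    0    0]
 [   0    0    0    0    0    0    0    0    0    0]
 [   0    0    0    0    0    0    0    0    0    0]
 [ 118    0    0    0   21   45  991  159    0    0]
 [ 103    0    0    0    0   83  899 1526  100   35]]
top 1362 1323
block [494.8 -30.7] -53.32 0.028
fence [503.3 137. ] -1.9 0.049
obst 5062 [[0.65, -0.25, 0.06], [0.66, -0.24, 0.06], [0.71, 0.08, 0.25]]
[[   0    0    0    0    0    0    0    0    0    0]
 [   0    0    0    0    0    0    0    0    0    0]
 [   0    0    0    0    0    0    0    0    0    0]
 [   0    0    0    0    0    0    0    0    0    0]
 [   0    0    0    0    0    0    0    0    0    0]
 [   0    0    0    0    0    0    0    0    0    0]
 [   0    0    0    0    0    0    0    0    0    0]
 [ 196   12    9   23   60  533 1110  160    0    0]
 [ 179    7   49  106  109  215  742 1379  134   39]]
```

```bash
cat > mv.py <<'E'
from h import *
def sh(*ts):
    s=monitor.read_state(); M=R.from_quat(s["eef_rot"]).as_matrix(); p=s["ee_pos"]
    print("t",round(s["time"],2),"tcp",np.round(p*1000,1),"yaw(toolY)",np.degrees(np.arctan2(M[1,1],M[0,1])).round(2))
    for t in ts: print(t,np.round(M.T@(np.array(t)-p),4))
def blk(b,yaw,pts): # block-frame mm -> world
    a=np.radians(yaw);c,s=np.cos(a),np.sin(a)
    return np.round(np.array(pts)@np.array([[c,s],[-s,c]])+b,1)
E
python3 - <<'E'
from mv import *
sh((.47,.25,.25),(.44,-.17,.2))
print(blk((495.6,-32.5),-53.3,[(60,-48),(52,-48),(52,-60),(-60,48),(60,48),(-60,-48)]))
E
```

```text
t 1.4 tcp [239.8 577.2 292.3] yaw(toolY) 67.44
(0.47, 0.25, 0.25) [-0.3381 -0.2138  0.0422]
(0.44, -0.17, 0.2) [-0.4716 -0.6132  0.0922]
[[ 493.  -109.3]
 [ 488.2 -102.9]
 [ 478.6 -110. ]
 [ 498.2   44.3]
 [ 569.9  -51.9]
 [ 421.3  -13.1]]
```

>>> drive_tool(
  plan=[
    {"x": -0.085, "y": -0.053, "z": 0.01, "fingers": 0},
    {"x": -0.17, "y": -0.107, "z": 0.02, "fingers": 0},
    {"x": -0.255, "y": -0.16, "z": 0.03, "rz": -0.02, "fingers": 0},
    {"x": -0.338, "y": -0.214, "z": 0.042, "rz": -0.04, "fingers": 0},
    {"x": -0.338, "y": -0.214, "z": 0.042, "rz": -0.063, "fingers": 0},
    {"x": -0.338, "y": -0.214, "z": 0.042, "rz": -0.063, "fingers": 0},
    {"x": -0.338, "y": -0.214, "z": 0.042, "rz": -0.063, "fingers": 0},
  ],
)

```text
validation failed for argument at $.pl...
```

>>> drive_tool(
  plan=[
    {"rx": 0.0, "ry": 0.0, "rz": 0.0, "x": -0.05, "y": -0.03, "z": 0.01, "fingers": 0.0},
  ],
)

```text
time: 1.52
ee_pos: [0.2713, 0.5327, 0.2823]
eef_rot: [0.192, 0.981, 0.001, -0.001]
ft_force: [1.7, -1.3, -0.1]
width: 0.0826
```

>>> drive_tool(
  plan=[
    {"rx": 0.0, "ry": 0.0, "rz": -0.01, "x": -0.1, "y": -0.06, "z": 0.01, "fingers": 0.0},
    {"rx": 0.0, "ry": 0.0, "rz": -0.02, "x": -0.2, "y": -0.12, "z": 0.02, "fingers": 0.0},
    {"rx": 0.0, "ry": 0.0, "rz": -0.04, "x": -0.288, "y": -0.184, "z": 0.032, "fingers": 0.0},
    {"rx": 0.0, "ry": 0.0, "rz": -0.063, "x": -0.288, "y": -0.184, "z": 0.032, "fingers": 0.0},
    {"rx": 0.0, "ry": 0.0, "rz": -0.063, "x": -0.288, "y": -0.184, "z": 0.032, "fingers": 0.0},
    {"rx": 0.0, "ry": 0.0, "rz": -0.063, "x": -0.35, "y": -0.35, "z": 0.06, "fingers": 0.0},
    {"rx": 0.0, "ry": 0.0, "rz": -0.063, "x": -0.422, "y": -0.583, "z": 0.082, "fingers": 0.0},
    {"rx": 0.0, "ry": 0.0, "rz": -0.063, "x": -0.422, "y": -0.583, "z": 0.082, "fingers": 0.0},
    {"rx": 0.0, "ry": 0.0, "rz": -0.063, "x": -0.422, "y": -0.583, "z": 0.082, "fingers": 0.0},
    {"rx": 0.0, "ry": 0.0, "rz": -0.063, "x": -0.422, "y": -0.583, "z": 0.082, "fingers": 0.0},
  ],
)

```text
time: 2.78
ee_pos: [0.4457, -0.0365, 0.2158]
eef_rot: [-0.001, 1.0, 0.0, 0.001]
ft_force: [1.2, -0.0, 0.8]
width: 0.0007
```

>>> drive_tool(
  plan=[
    {"rx": 0.0, "ry": 0.0, "rz": 0.0, "x": -0.009, "y": -0.05, "z": 0.01, "fingers": 0.0},
    {"rx": 0.0, "ry": 0.0, "rz": 0.0, "x": -0.009, "y": -0.0985, "z": 0.04, "fingers": 0.0},
    {"rx": 0.0, "ry": 0.0, "rz": 0.0, "x": -0.009, "y": -0.0985, "z": 0.08, "fingers": 0.0},
    {"rx": 0.0, "ry": 0.0, "rz": 0.0, "x": -0.009, "y": -0.0985, "z": 0.12, "fingers": 0.0},
    {"rx": 0.0, "ry": 0.0, "rz": 0.0, "x": -0.009, "y": -0.0985, "z": 0.136, "fingers": 0.0},
    {"rx": 0.0, "ry": 0.0, "rz": 0.0, "x": -0.009, "y": -0.0985, "z": 0.136, "fingers": 0.0},
  ],
)

```text
time: 3.52
ee_pos: [0.455, -0.1329, 0.0794]
eef_rot: [-0.001, 1.0, -0.0, -0.001]
ft_force: [0.8, -0.0, 0.6]
width: 0.0002
```

```bash
python3 - <<'E'
from fit import *
from mv import sh
sh()
for n in ["scene","top","wrist"]:
    c=viewer.camera(n); cv2.imwrite(f"pics/{n}2.png",c["color"][:,:,::-1])
E
```

```text
t 3.52 tcp [ 455.  -132.9   79.4] yaw(toolY) 90.13
```

View pics/scene2.png

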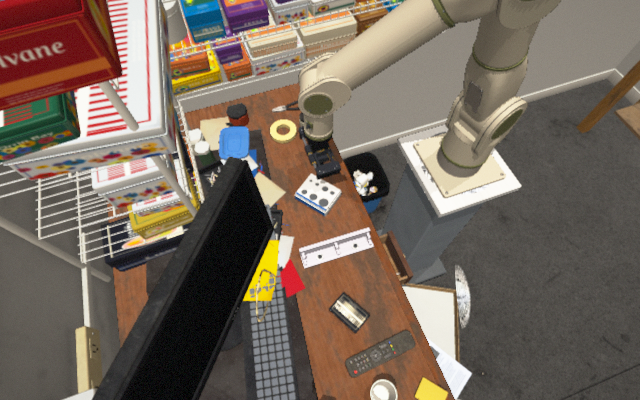

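View pics/top2.png

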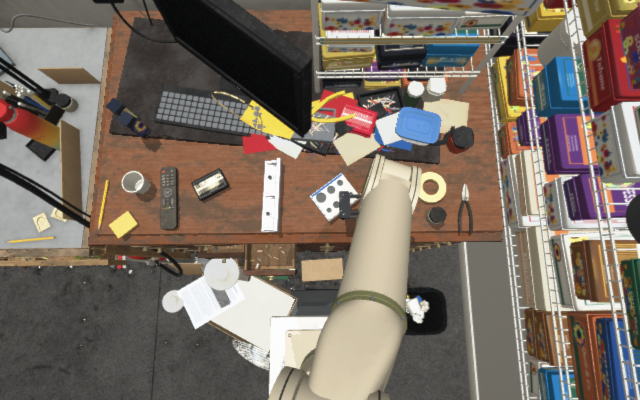

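View pics/wrist2.png

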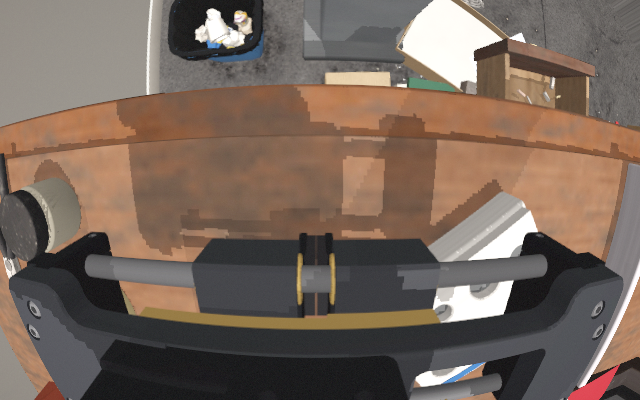

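>>> drive_tool(
  plan=[
    {"rx": 0.0, "ry": 0.0, "rz": 0.0, "x": -0.011, "y": 0.008, "z": 0.0, "fingers": 0.0},
    {"rx": 0.0, "ry": 0.0, "rz": 0.0, "x": -0.021, "y": 0.014, "z": 0.0, "fingers": 0.0},
    {"rx": 0.0, "ry": 0.0, "rz": 0.0, "x": -0.026, "y": 0.0165, "z": 0.0, "fingers": 0.0},
    {"rx": 0.0, "ry": 0.0, "rz": 0.0, "x": -0.031, "y": 0.0185, "z": 0.0, "fingers": 0.0},
    {"rx": 0.0, "ry": 0.0, "rz": 0.0, "x": -0.036, "y": 0.0205, "z": 0.0, "fingers": 0.0},
    {"rx": 0.0, "ry": 0.0, "rz": 0.0, "x": -0.041, "y": 0.0225, "z": 0.0, "fingers": 0.0},
    {"rx": 0.0, "ry": 0.0, "rz": 0.0, "x": -0.046, "y": 0.0255, "z": 0.0, "fingers": 0.0},
    {"rx": 0.0, "ry": 0.0, "rz": 0.0, "x": -0.051, "y": 0.0285, "z": 0.0, "fingers": 0.0},
    {"rx": 0.0, "ry": 0.0, "rz": 0.0, "x": -0.056, "y": 0.0315, "z": 0.0, "fingers": 0.0},
    {"rx": 0.0, "ry": 0.0, "rz": 0.0, "x": -0.061, "y": 0.035, "z": 0.0, "fingers": 0.0},
  ],
)

```text
time: 4.92
ee_pos: [0.516, -0.0994, 0.0796]
eef_rot: [-0.0, 1.0, -0.001, -0.0]
ft_force: [-2.3, -4.9, 3.6]
width: 0.0005
```

```bash
cat > look.py <<'E'
from fit import *
from mv import sh,blk
import sys
def look(p0,tag,cams=("scene",),seed=None):
    """p0 = x,y mm, yaw deg guess (world avg frame)"""
    sh(); print("F",np.round(monitor.read_state()["ft_force"],1))
    for n in cams:
        c=viewer.camera(n); d=np.array([0,-.002 if n=="scene" else .002])
        m=localmask(c,None,0,0); s3=np.r_[np.array(p0[:2])/1000+d,.034]
        mb=cc(m,proj(c,s3)[0])
        p,e=fit(c,[BV],mb,(s3[0],s3[1],np.radians(p0[2])))
        q=(p[:2]-d)*1000; y=np.degrees(p[2])
        a=np.radians(-1.83); rel=np.array([[np.cos(a),np.sin(a)],[-np.sin(a),np.cos(a)]])@(q-[503.5,135.])
        print(n,"block",np.round(q,1),"yaw",round(y,2),"err",round(e,3),"area",mb.sum(),"| in fence: x %.1f y %.1f yaw %.2f"%(rel[0],rel[1],y+1.83))
        uv=proj(c,np.c_[blk(p[:2],y,np.array([[60,48],[-60,48],[-60,-48],[60,-48]])/1000)*1.0,np.full(4,.026)]) if 0 else proj(c,np.c_[np.array([[60,48],[-60,48],[-60,-48],[60,-48]])/1000@np.array([[np.cos(p[2]),np.sin(p[2])],[-np.sin(p[2]),np.cos(p[2])]])+p[:2],np.full(4,.026)])
        crop(c,proj(c,[.5,.06,.02])[0],50 if n=="scene" else 60,f"pics/{n}{tag}.png",s=8 if n=="scene" else 6,marks=uv)
    return q,y
E
python3 - <<'E'
from look import *
q,y=look((508,-20,-30),"3")
print(blk(q,y,[(60,-48),(52,-48),(-60,48),(60,48),(-60,-48)]))
E
```

```text
t 4.92 tcp [516.  -99.4  79.6] yaw(toolY) 90.03
F [-2.3 -4.9  3.6]
scene block [503.9 -18.3] yaw -32.25 err 0.265 area 959 | in fence: x 5.3 y -153.2 yaw -30.42
[[529.  -90.9]
 [522.3 -86.7]
 [478.8  54.3]
 [580.2  -9.8]
 [427.5 -26.9]]
```

View pics/scene3.png

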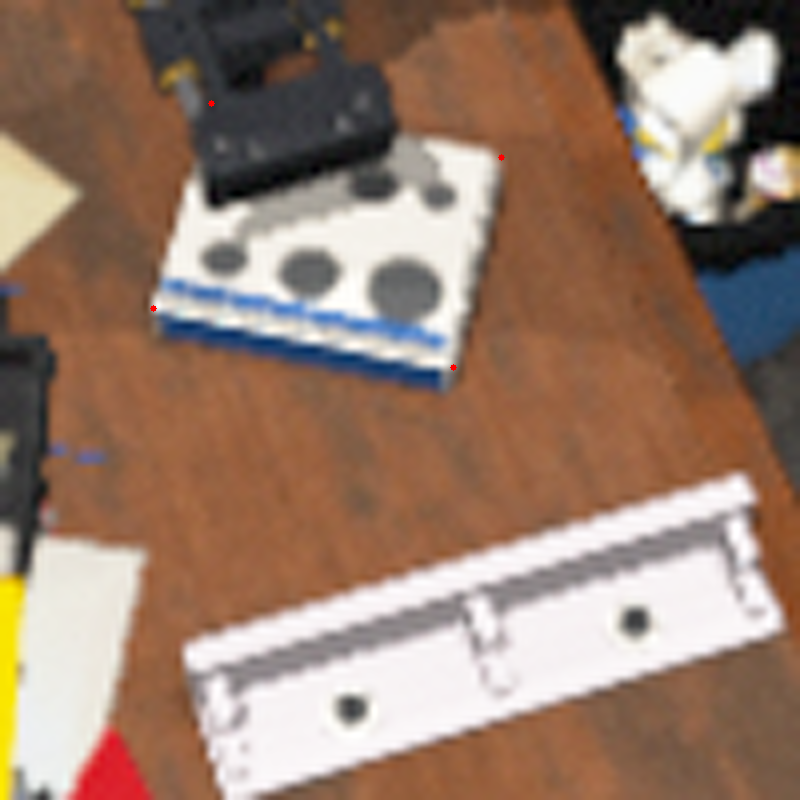

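```bash
python3 - <<'E'
s=open('fit.py').read()
s=s.replace("def fit(c,parts,mask,p0,pad=25):","def fit(c,parts,mask,p0,occ=None):")
s=s.replace("    f=lambda p:np.abs(sil(c,parts,p,box)-m).sum()","    W=1. if occ is None else 1.-occ[box[1]:box[1]+2*H,box[0]:box[0]+2*H]\n    f=lambda p:(W*np.abs(sil(c,parts,p,box)-m)).sum()")
open('fit.py','w').write(s)
s=open('look.py').read()
s=s.replace("mb=cc(m,proj(c,s3)[0])","Z=cloud(c)[...,2]; occ=cv2.dilate((Z>.05).astype(np.uint8),np.ones((5,5)))\n        mb=cc(m&(Z<.06),proj(c,s3)[0])")
s=s.replace("np.radians(p0[2])))","np.radians(p0[2])),occ)")
open('look.py','w').write(s)
E
python3 - <<'E'
from look import *
q,y=look((504,-25,-26),"4",("scene","top"))
print(blk(q,y,[(60,-48),(52,-48),(-60,48),(60,48),(-60,-48)]))
E
```

```text
t 4.97 tcp [516.7 -98.7  79.7] yaw(toolY) 90.07
F [-1.1 -5.   1.9]
scene block [504.  -18.5] yaw -31.71 err 0.032 area 941 | in fence: x 5.4 y -153.4 yaw -29.88
top block [503.1 -18.8] yaw -32.35 err 0.033 area 613 | in fence: x 4.5 y -153.7 yaw -30.52
[[528.1 -91.4]
 [521.3 -87.2]
 [478.1  53.9]
 [579.5 -10.3]
 [426.7 -27.2]]
```

View pics/scene4.png

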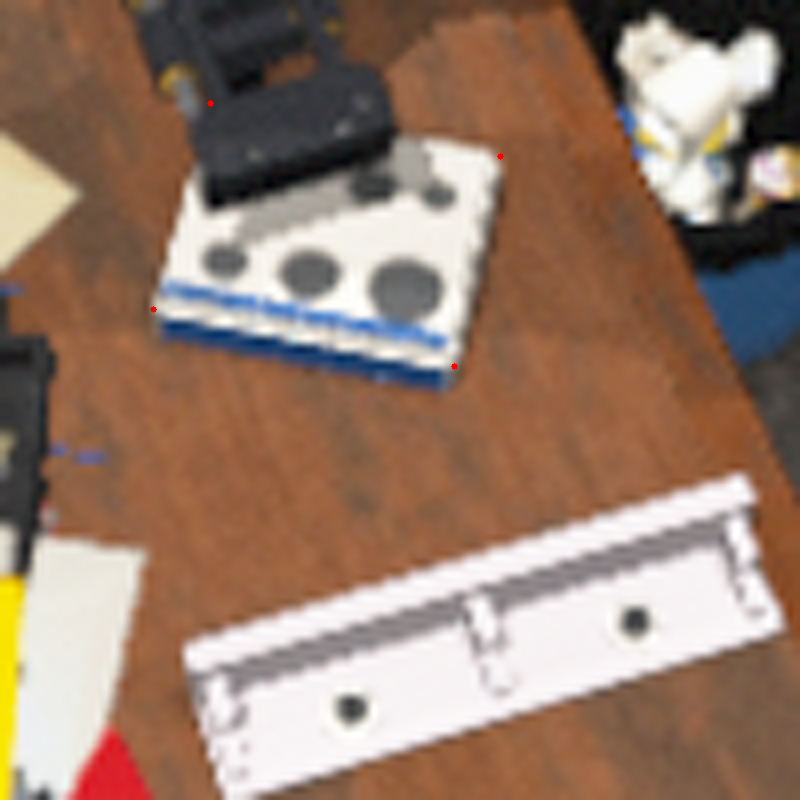

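View pics/top4.png

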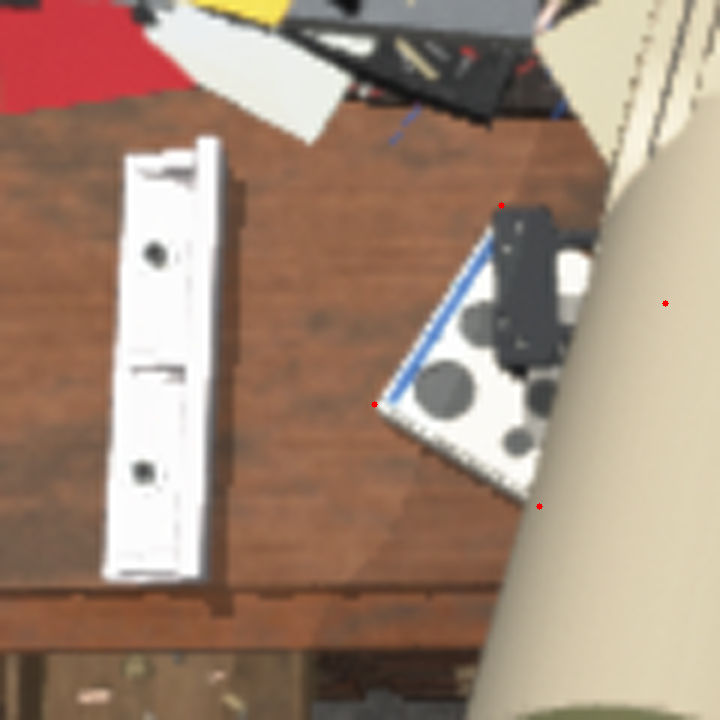

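>>> drive_tool(
  plan=[
    {"rx": 0.0, "ry": 0.0, "rz": 0.0, "x": -0.005, "y": 0.0035, "z": 0.0, "fingers": 0.0},
    {"rx": 0.0, "ry": 0.0, "rz": 0.0, "x": -0.0095, "y": 0.0072, "z": 0.0, "fingers": 0.0},
    {"rx": 0.0, "ry": 0.0, "rz": 0.0, "x": -0.014, "y": 0.011, "z": 0.0, "fingers": 0.0},
    {"rx": 0.0, "ry": 0.0, "rz": 0.0, "x": -0.018, "y": 0.0147, "z": 0.0, "fingers": 0.0},
    {"rx": 0.0, "ry": 0.0, "rz": 0.0, "x": -0.0215, "y": 0.0183, "z": 0.0, "fingers": 0.0},
    {"rx": 0.0, "ry": 0.0, "rz": 0.0, "x": -0.025, "y": 0.022, "z": 0.0, "fingers": 0.0},
    {"rx": 0.0, "ry": 0.0, "rz": 0.0, "x": -0.028, "y": 0.026, "z": 0.0, "fingers": 0.0},
    {"rx": 0.0, "ry": 0.0, "rz": 0.0, "x": -0.031, "y": 0.03, "z": 0.0, "fingers": 0.0},
  ],
)

```text
time: 6.08
ee_pos: [0.5472, -0.0677, 0.0796]
eef_rot: [-0.001, 1.0, -0.0, 0.0]
ft_force: [-0.2, -4.5, 1.1]
width: 0.0003
```

```bash
python3 - <<'E'
from look import *
q,y=look((508,0,-8),"5",("top","scene"))
print(blk(q,y,[(60,-48),(52,-48),(-60,48),(60,48),(-60,-48)]))
E
```

```text
t 6.08 tcp [547.2 -67.7  79.6] yaw(toolY) 90.11
F [-0.2 -4.5  1.1]
top block [507.7  -2.9] yaw -7.38 err 0.021 area 329 | in fence: x 8.6 y -137.7 yaw -5.55
scene block [507.6  -2.4] yaw -7.51 err 0.028 area 900 | in fence: x 8.5 y -137.2 yaw -5.68
[[560.8 -57.8]
 [552.9 -56.7]
 [454.4  53.1]
 [573.4  37.4]
 [441.8 -42.1]]
```

View pics/scene5.png

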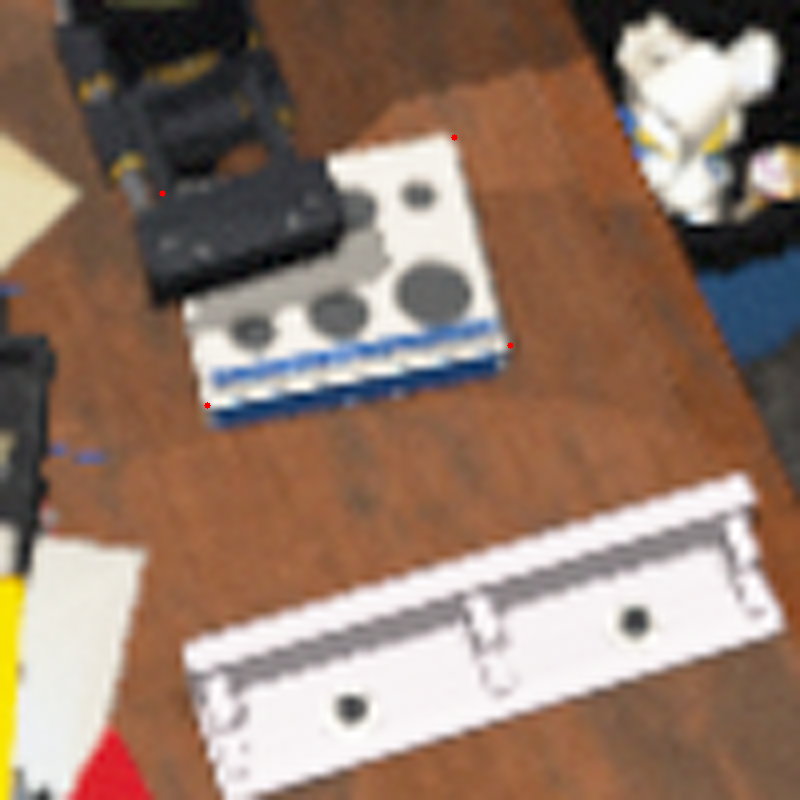

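>>> drive_tool(
  plan=[
    {"rx": 0.0, "ry": 0.0, "rz": 0.0, "x": -0.002, "y": 0.005, "z": 0.0, "fingers": 0.0},
    {"rx": 0.0, "ry": 0.0, "rz": 0.0, "x": -0.004, "y": 0.0095, "z": 0.0, "fingers": 0.0},
    {"rx": 0.0, "ry": 0.0, "rz": 0.0, "x": -0.006, "y": 0.014, "z": 0.0, "fingers": 0.0},
    {"rx": 0.0, "ry": 0.0, "rz": 0.0, "x": -0.0075, "y": 0.018, "z": 0.0, "fingers": 0.0},
    {"rx": 0.0, "ry": 0.0, "rz": 0.0, "x": -0.0075, "y": -0.002, "z": 0.0, "fingers": 0.0},
    {"rx": 0.0, "ry": 0.0, "rz": 0.0, "x": 0.0, "y": -0.006, "z": 0.0, "fingers": 0.0},
    {"rx": 0.0, "ry": 0.0, "rz": 0.0, "x": 0.05, "y": -0.006, "z": 0.0, "fingers": 0.0},
    {"rx": 0.0, "ry": 0.0, "rz": 0.0, "x": 0.081, "y": -0.004, "z": 0.0, "fingers": 0.0},
    {"rx": 0.0, "ry": 0.0, "rz": 0.0, "x": 0.081, "y": -0.002, "z": 0.0, "fingers": 0.0},
  ],
)

```text
time: 7.3
ee_pos: [0.4636, -0.0689, 0.0793]
eef_rot: [-0.001, 1.0, 0.001, -0.001]
ft_force: [0.3, -0.3, 0.4]
width: 0.0001
```

```bash
python3 - <<'E'
from look import *
q,y=look((510,10,4),"6",("scene",))
print(blk(q,y,[(60,-48),(44,-48),(-44,-48),(-60,-48),(60,48),(-60,48)]))
E
```

```text
t 7.3 tcp [463.6 -68.9  79.3] yaw(toolY) 90.13
F [ 0.3 -0.3  0.4]
scene block [506.1   5.8] yaw 1.66 err 0.029 area 1089 | in fence: x 6.7 y -129.0 yaw 3.49
[[567.4 -40.4]
 [551.5 -40.9]
 [463.5 -43.4]
 [447.5 -43.9]
 [564.7  55.5]
 [444.7  52.1]]
```

View pics/scene6.png

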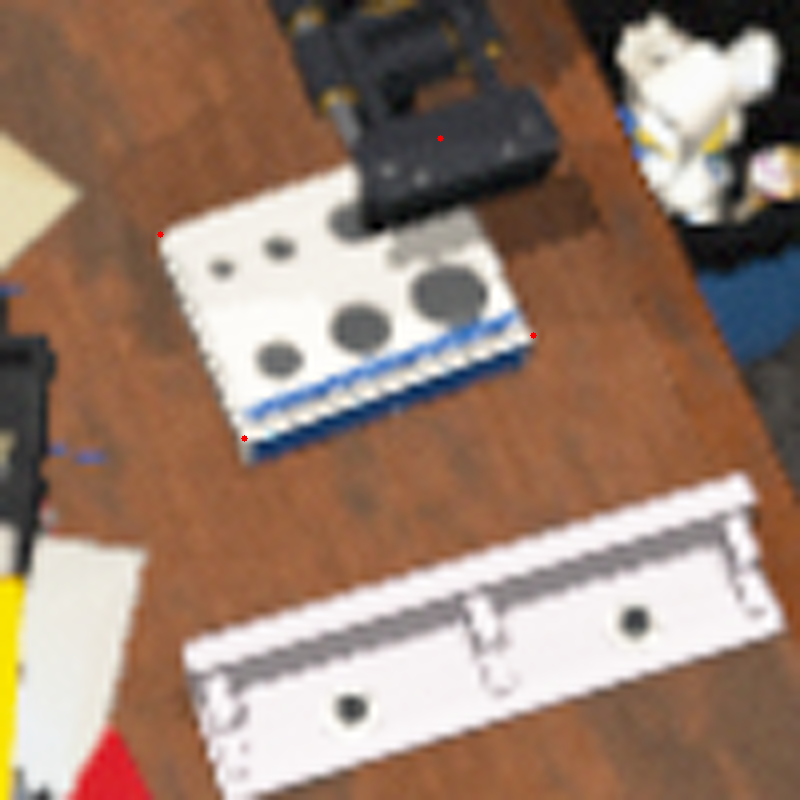

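>>> drive_tool(
  plan=[
    {"rx": 0.0, "ry": 0.0, "rz": 0.0, "x": 0.0, "y": 0.01, "z": 0.0, "fingers": 0.0},
    {"rx": 0.0, "ry": 0.0, "rz": 0.0, "x": 0.001, "y": 0.0155, "z": 0.0, "fingers": 0.0},
    {"rx": 0.0, "ry": 0.0, "rz": 0.0, "x": 0.003, "y": 0.0205, "z": 0.0, "fingers": 0.0},
    {"rx": 0.0, "ry": 0.0, "rz": 0.0, "x": 0.005, "y": 0.0255, "z": 0.0, "fingers": 0.0},
    {"rx": 0.0, "ry": 0.0, "rz": 0.0, "x": 0.006, "y": 0.0305, "z": 0.0, "fingers": 0.0},
    {"rx": 0.0, "ry": 0.0, "rz": 0.0, "x": 0.006, "y": 0.01, "z": 0.0, "fingers": 0.0},
    {"rx": 0.0, "ry": 0.0, "rz": 0.0, "x": -0.01, "y": 0.002, "z": 0.0, "fingers": 0.0},
    {"rx": 0.0, "ry": 0.0, "rz": 0.0, "x": -0.06, "y": 0.002, "z": 0.0, "fingers": 0.0},
    {"rx": 0.0, "ry": 0.0, "rz": 0.0, "x": -0.084, "y": 0.003, "z": 0.0, "fingers": 0.0},
    {"rx": 0.0, "ry": 0.0, "rz": 0.0, "x": -0.084, "y": 0.004, "z": 0.0, "fingers": 0.0},
  ],
)

```text
time: 8.6
ee_pos: [0.5511, -0.0653, 0.0793]
eef_rot: [-0.001, 1.0, -0.0, 0.0]
ft_force: [-0.5, -0.0, 0.1]
width: 0.0004
```

```bash
python3 - <<'E'
from look import *
q,y=look((505,14,-7),"7",("scene",))
print(blk(q,y,[(60,-48),(44,-48),(-44,-48),(-60,-48),(60,48),(-60,48)]))
E
```

```text
t 8.6 tcp [551.1 -65.3  79.3] yaw(toolY) 90.15
F [-0.5 -0.   0.1]
scene block [506.3  13.5] yaw -5.37 err 0.031 area 1010 | in fence: x 6.7 y -121.3 yaw -3.54
[[561.5 -39.9]
 [545.6 -38.4]
 [458.  -30.1]
 [442.  -28.6]
 [570.5  55.7]
 [451.   66.9]]
```

View pics/scene7.png

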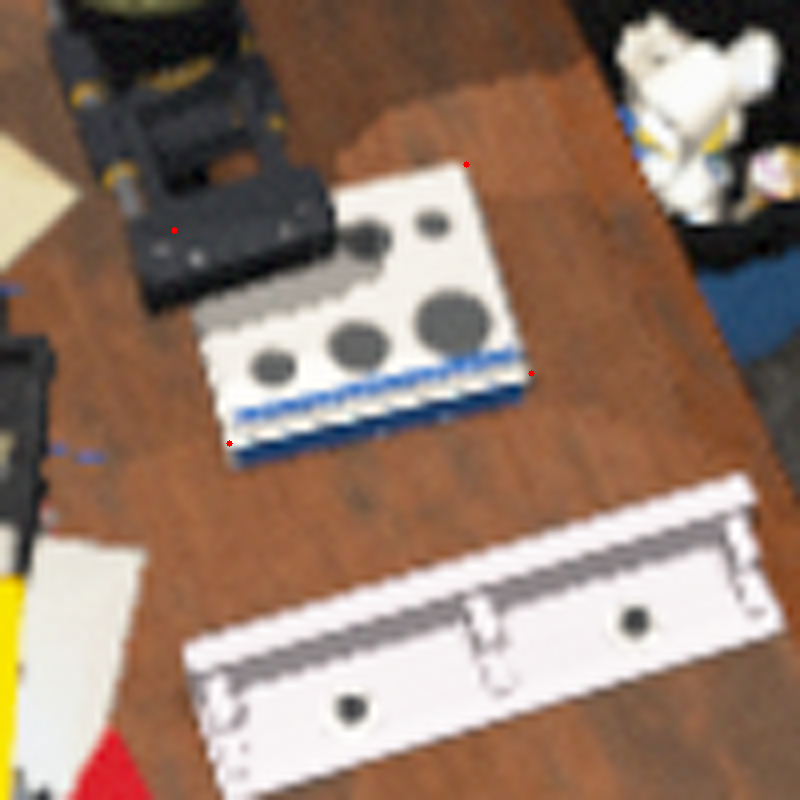

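>>> drive_tool(
  plan=[
    {"rx": 0.0, "ry": 0.0, "rz": 0.0, "x": 0.004, "y": 0.012, "z": 0.0, "fingers": 0.0},
    {"rx": 0.0, "ry": 0.0, "rz": 0.0, "x": 0.003, "y": 0.018, "z": 0.0, "fingers": 0.0},
    {"rx": 0.0, "ry": 0.0, "rz": 0.0, "x": 0.002, "y": 0.0235, "z": 0.0, "fingers": 0.0},
    {"rx": 0.0, "ry": 0.0, "rz": 0.0, "x": 0.001, "y": 0.029, "z": 0.0, "fingers": 0.0},
    {"rx": 0.0, "ry": 0.0, "rz": 0.0, "x": 0.0, "y": 0.0345, "z": 0.0, "fingers": 0.0},
    {"rx": 0.0, "ry": 0.0, "rz": 0.0, "x": 0.0, "y": 0.016, "z": 0.0, "fingers": 0.0},
    {"rx": 0.0, "ry": 0.0, "rz": 0.0, "x": 0.015, "y": 0.01, "z": 0.0, "fingers": 0.0},
    {"rx": 0.0, "ry": 0.0, "rz": 0.0, "x": 0.065, "y": 0.01, "z": 0.0, "fingers": 0.0},
    {"rx": 0.0, "ry": 0.0, "rz": 0.0, "x": 0.084, "y": 0.011, "z": 0.0, "fingers": 0.0},
    {"rx": 0.0, "ry": 0.0, "rz": 0.0, "x": 0.084, "y": 0.012, "z": 0.0, "fingers": 0.0},
  ],
)

```text
time: 9.9
ee_pos: [0.465, -0.0546, 0.0797]
eef_rot: [-0.0, 1.0, 0.001, -0.0]
ft_force: [0.8, 0.4, 1.0]
width: 0.0005
```

```bash
python3 - <<'E'
from look import *
q,y=look((507,25,5),"8",("scene",))
print(blk(q,y,[(60,-48),(44,-48),(-44,-48),(-60,-48),(60,48),(-60,48)]))
E
```

```text
t 9.9 tcp [465.  -54.6  79.7] yaw(toolY) 90.05
F [0.8 0.4 1. ]
scene block [504.   23.3] yaw 3.7 err 0.031 area 1100 | in fence: x 4.1 y -111.7 yaw 5.53
[[567.  -20.8]
 [551.1 -21.8]
 [463.2 -27.5]
 [447.3 -28.5]
 [560.8  75. ]
 [441.1  67.3]]
```

View pics/scene8.png

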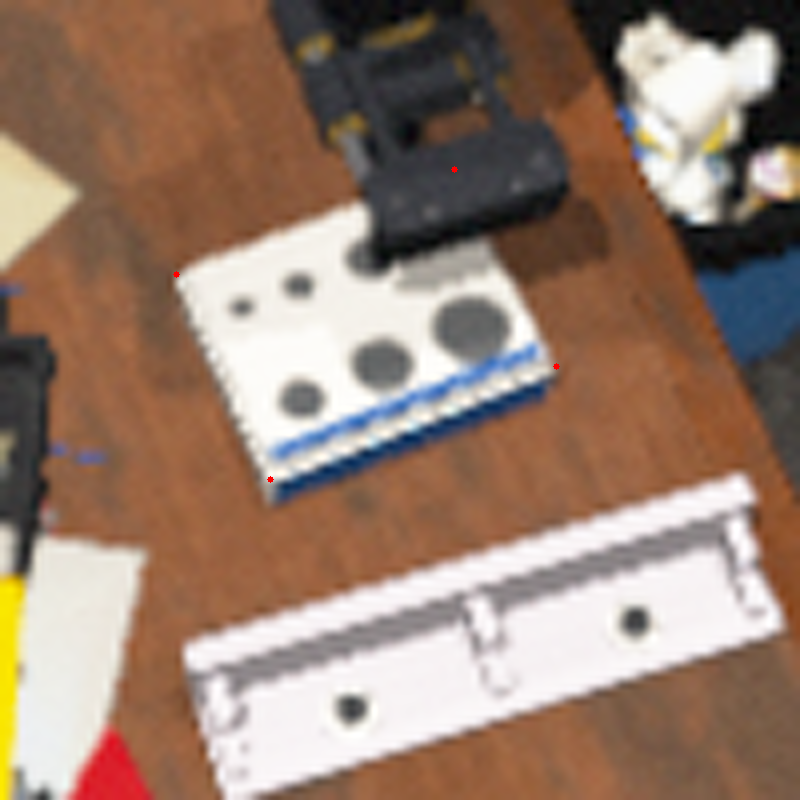

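>>> drive_tool(
  plan=[
    {"rx": 0.0, "ry": 0.0, "rz": 0.0, "x": 0.0, "y": 0.014, "z": 0.0, "fingers": 0.0},
    {"rx": 0.0, "ry": 0.0, "rz": 0.0, "x": 0.001, "y": 0.02, "z": 0.0, "fingers": 0.0},
    {"rx": 0.0, "ry": 0.0, "rz": 0.0, "x": 0.002, "y": 0.026, "z": 0.0, "fingers": 0.0},
    {"rx": 0.0, "ry": 0.0, "rz": 0.0, "x": 0.003, "y": 0.0325, "z": 0.0, "fingers": 0.0},
    {"rx": 0.0, "ry": 0.0, "rz": 0.0, "x": 0.004, "y": 0.039, "z": 0.0, "fingers": 0.0},
    {"rx": 0.0, "ry": 0.0, "rz": 0.0, "x": 0.004, "y": 0.02, "z": 0.0, "fingers": 0.0},
    {"rx": 0.0, "ry": 0.0, "rz": 0.0, "x": -0.01, "y": 0.01, "z": 0.0, "fingers": 0.0},
    {"rx": 0.0, "ry": 0.0, "rz": 0.0, "x": -0.06, "y": 0.01, "z": 0.0, "fingers": 0.0},
    {"rx": 0.0, "ry": 0.0, "rz": 0.0, "x": -0.08, "y": 0.01, "z": 0.0, "fingers": 0.0},
    {"rx": 0.0, "ry": 0.0, "rz": 0.0, "x": -0.08, "y": 0.011, "z": 0.0, "fingers": 0.0},
  ],
)

```text
time: 11.2
ee_pos: [0.5476, -0.0425, 0.0792]
eef_rot: [-0.001, 1.0, -0.0, 0.0]
ft_force: [0.3, -0.3, -0.4]
width: 0.001
```

```bash
python3 - <<'E'
from look import *
q,y=look((504,36,-8),"9",("scene",))
print(blk(q,y,[(60,-48),(44,-48),(-44,-48),(-60,-48),(60,48),(-60,48)]))
E
```

```text
t 11.2 tcp [547.6 -42.5  79.2] yaw(toolY) 90.15
F [ 0.3 -0.3 -0.4]
scene block [507.1  37.7] yaw -6.08 err 0.034 area 1017 | in fence: x 6.7 y -97.1 yaw -4.25
[[561.7 -16.4]
 [545.8 -14.7]
 [458.3  -5.4]
 [442.4  -3.7]
 [571.9  79.1]
 [452.6  91.8]]
```

View pics/scene9.png

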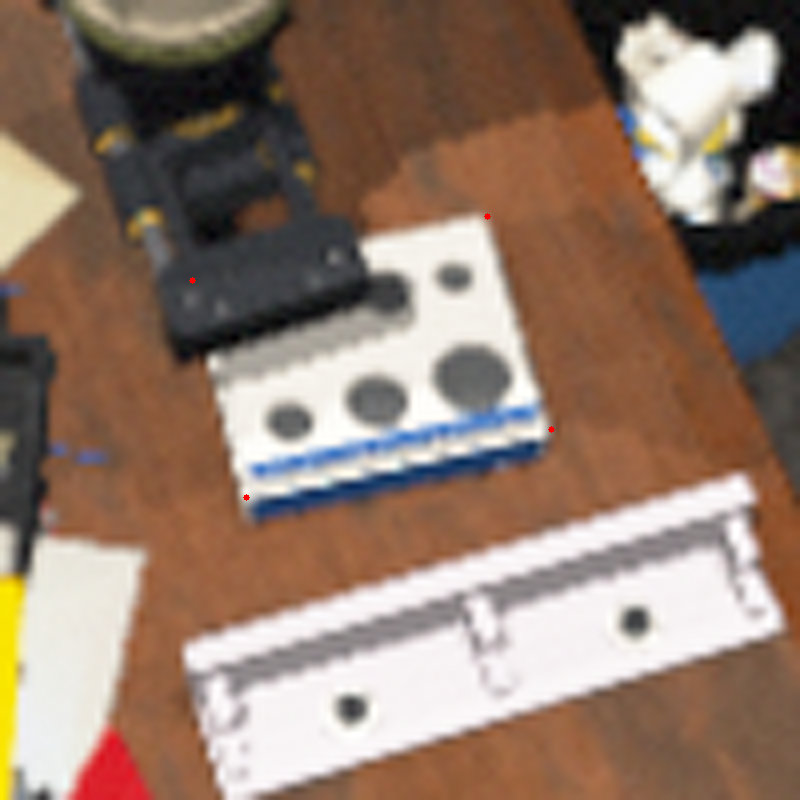

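>>> drive_tool(
  plan=[
    {"rx": 0.0, "ry": 0.0, "rz": 0.0, "x": 0.002, "y": 0.014, "z": 0.0, "fingers": 0.0},
    {"rx": 0.0, "ry": 0.0, "rz": 0.0, "x": 0.002, "y": 0.02, "z": 0.0, "fingers": 0.0},
    {"rx": 0.0, "ry": 0.0, "rz": 0.0, "x": 0.001, "y": 0.0265, "z": 0.0, "fingers": 0.0},
    {"rx": 0.0, "ry": 0.0, "rz": 0.0, "x": 0.0, "y": 0.033, "z": 0.0, "fingers": 0.0},
    {"rx": 0.0, "ry": 0.0, "rz": 0.0, "x": -0.001, "y": 0.04, "z": 0.0, "fingers": 0.0},
    {"rx": 0.0, "ry": 0.0, "rz": 0.0, "x": -0.001, "y": 0.02, "z": 0.0, "fingers": 0.0},
    {"rx": 0.0, "ry": 0.0, "rz": 0.0, "x": 0.015, "y": 0.013, "z": 0.0, "fingers": 0.0},
    {"rx": 0.0, "ry": 0.0, "rz": 0.0, "x": 0.065, "y": 0.013, "z": 0.0, "fingers": 0.0},
    {"rx": 0.0, "ry": 0.0, "rz": 0.0, "x": 0.081, "y": 0.014, "z": 0.0, "fingers": 0.0},
    {"rx": 0.0, "ry": 0.0, "rz": 0.0, "x": 0.081, "y": 0.014, "z": 0.0, "fingers": 0.0},
  ],
)

```text
time: 12.5
ee_pos: [0.4642, -0.0281, 0.0798]
eef_rot: [-0.001, 1.0, 0.001, -0.0]
ft_force: [2.0, 0.7, 0.4]
width: 0.0009
```

```bash
python3 - <<'E'
from look import *
q,y=look((505,50,4),"10",("scene",))
print(blk(q,y,[(60,-48),(44,-48),(-44,-48),(-60,-48),(60,48),(-60,48)]))
E
```

```text
t 12.5 tcp [464.2 -28.1  79.8] yaw(toolY) 90.16
F [2.  0.7 0.4]
scene block [503.2  52.5] yaw 3.84 err 0.024 area 1134 | in fence: x 2.4 y -82.5 yaw 5.67
[[566.3   8.6]
 [550.3   7.5]
 [462.5   1.6]
 [446.6   0.6]
 [559.9 104.4]
 [440.2  96.3]]
```

View pics/scene10.png

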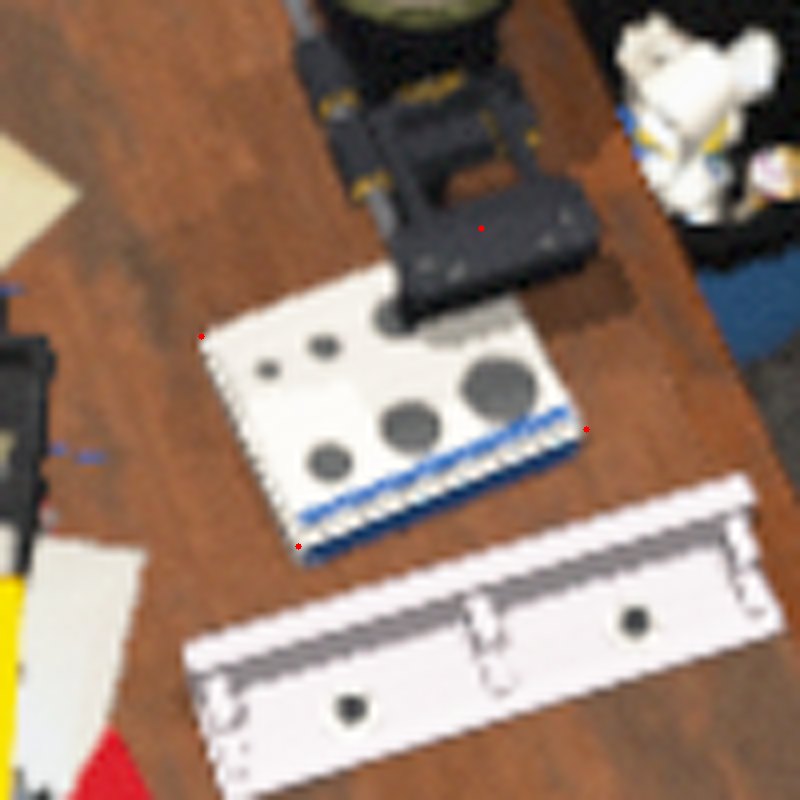

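>>> drive_tool(
  plan=[
    {"rx": 0.0, "ry": 0.0, "rz": 0.0, "x": 0.0, "y": 0.016, "z": 0.0, "fingers": 0.0},
    {"rx": 0.0, "ry": 0.0, "rz": 0.0, "x": 0.001, "y": 0.0215, "z": 0.0, "fingers": 0.0},
    {"rx": 0.0, "ry": 0.0, "rz": 0.0, "x": 0.002, "y": 0.027, "z": 0.0, "fingers": 0.0},
    {"rx": 0.0, "ry": 0.0, "rz": 0.0, "x": 0.003, "y": 0.033, "z": 0.0, "fingers": 0.0},
    {"rx": 0.0, "ry": 0.0, "rz": 0.0, "x": 0.004, "y": 0.0385, "z": 0.0, "fingers": 0.0},
    {"rx": 0.0, "ry": 0.0, "rz": 0.0, "x": 0.004, "y": 0.02, "z": 0.0, "fingers": 0.0},
    {"rx": 0.0, "ry": 0.0, "rz": 0.0, "x": -0.01, "y": 0.013, "z": 0.0, "fingers": 0.0},
    {"rx": 0.0, "ry": 0.0, "rz": 0.0, "x": -0.06, "y": 0.013, "z": 0.0, "fingers": 0.0},
    {"rx": 0.0, "ry": 0.0, "rz": 0.0, "x": -0.082, "y": 0.013, "z": 0.0, "fingers": 0.0},
    {"rx": 0.0, "ry": 0.0, "rz": 0.0, "x": -0.082, "y": 0.014, "z": 0.0, "fingers": 0.0},
  ],
)

```text
time: 13.8
ee_pos: [0.5489, -0.0147, 0.0793]
eef_rot: [-0.001, 1.0, -0.0, 0.0]
ft_force: [-0.8, -0.2, 0.5]
width: 0.0005
```

```bash
python3 - <<'E'
from look import *
q,y=look((505,65,-5),"11",("scene","top"))
print(blk(q,y,[(60,-48),(44,-48),(-44,-48),(-60,-48),(60,48),(-60,48)]))
E
```

```text
t 13.8 tcp [548.9 -14.7  79.3] yaw(toolY) 90.13
F [-0.8 -0.2  0.5]
scene block [505.2  62.7] yaw -4.17 err 0.035 area 1025 | in fence: x 4.1 y -72.2 yaw -2.34
top block [504.5  63.1] yaw -4.65 err 0.032 area 355 | in fence: x 3.3 y -71.8 yaw -2.82
[[560.4  10.4]
 [544.5  11.7]
 [456.8  18.8]
 [440.8  20.1]
 [568.2 106.1]
 [448.6 115.8]]
```

View pics/scene11.png

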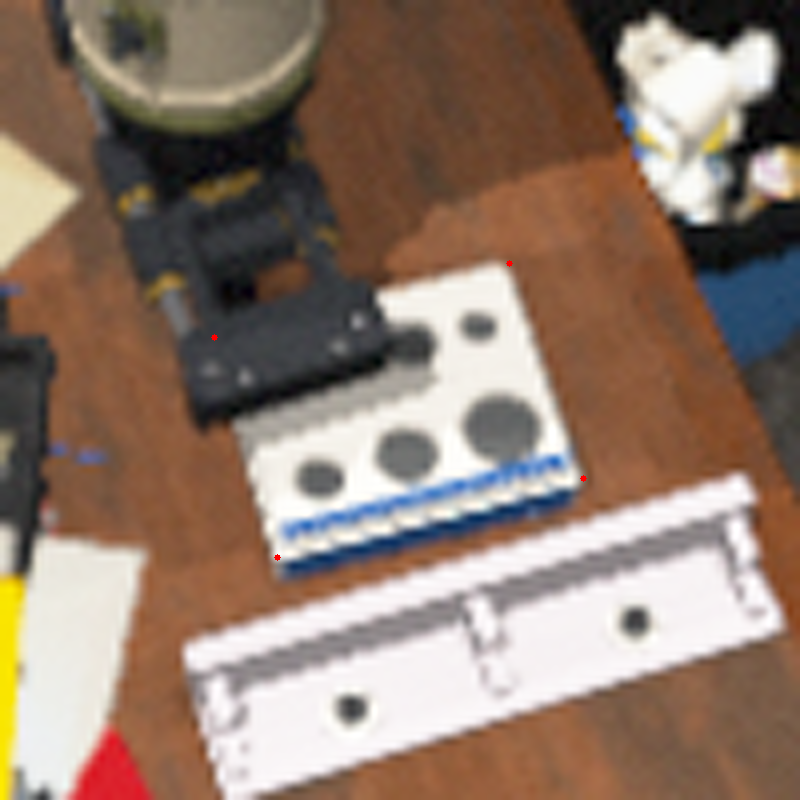

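View pics/top11.png

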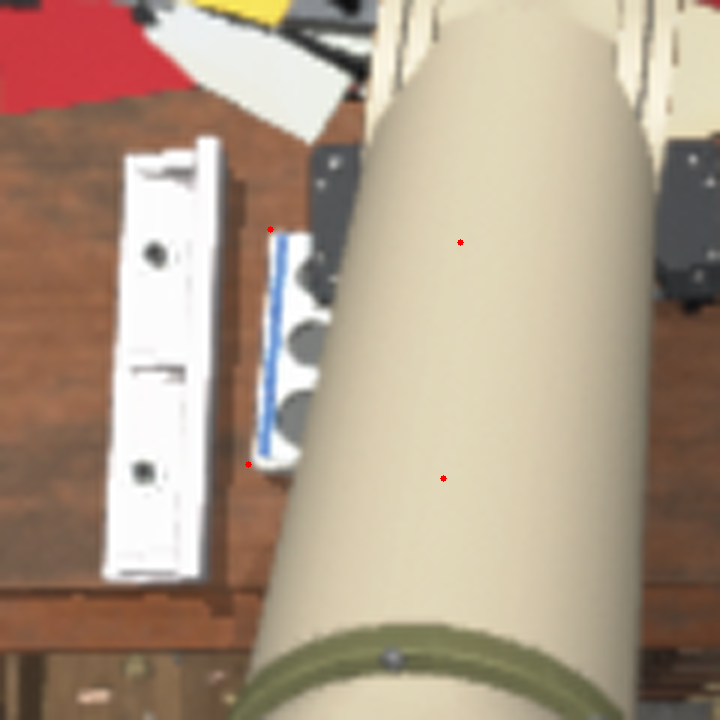

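>>> drive_tool(
  plan=[
    {"rx": 0.0, "ry": 0.0, "rz": 0.0, "x": 0.003, "y": 0.013, "z": 0.0, "fingers": 0.0},
    {"rx": 0.0, "ry": 0.0, "rz": 0.0, "x": 0.003, "y": 0.0185, "z": 0.0, "fingers": 0.0},
    {"rx": 0.0, "ry": 0.0, "rz": 0.0, "x": 0.002, "y": 0.024, "z": 0.0, "fingers": 0.0},
    {"rx": 0.0, "ry": 0.0, "rz": 0.0, "x": 0.002, "y": 0.0295, "z": 0.0, "fingers": 0.0},
    {"rx": 0.0, "ry": 0.0, "rz": 0.0, "x": 0.002, "y": 0.015, "z": 0.0, "fingers": 0.0},
    {"rx": 0.0, "ry": 0.0, "rz": 0.0, "x": 0.015, "y": 0.011, "z": 0.0, "fingers": 0.0},
    {"rx": 0.0, "ry": 0.0, "rz": 0.0, "x": 0.065, "y": 0.012, "z": 0.0, "fingers": 0.0},
    {"rx": 0.0, "ry": 0.0, "rz": 0.0, "x": 0.083, "y": 0.013, "z": 0.0, "fingers": 0.0},
    {"rx": 0.0, "ry": 0.0, "rz": 0.0, "x": 0.083, "y": 0.013, "z": 0.0, "fingers": 0.0},
  ],
)

```text
time: 15.02
ee_pos: [0.4623, -0.0021, 0.0796]
eef_rot: [-0.001, 1.0, 0.001, -0.0]
ft_force: [0.5, 0.5, -0.4]
width: -0.0001
```

```bash
python3 - <<'E'
from look import *
q,y=look((504,71,1.5),"12",("top","scene"))
print(blk(q,y,[(60,-48),(44,-48),(-44,-48),(-60,-48),(60,48),(-60,48)]))
E
```

```text
t 15.03 tcp [462.3  -2.1  79.6] yaw(toolY) 90.1
F [ 0.5  0.5 -0.4]
top block [502.1  71.9] yaw 0.92 err 0.017 area 419 | in fence: x 0.7 y -63.1 yaw 2.75
scene block [505.8 124.5] yaw -4.67 err 0.45 area 2668 | in fence: x 2.6 y -10.4 yaw -2.84
[[561.7  71.8]
 [545.7  73.1]
 [458.   80.2]
 [442.1  81.5]
 [569.5 167.4]
 [449.9 177.2]]
```

View pics/scene12.png

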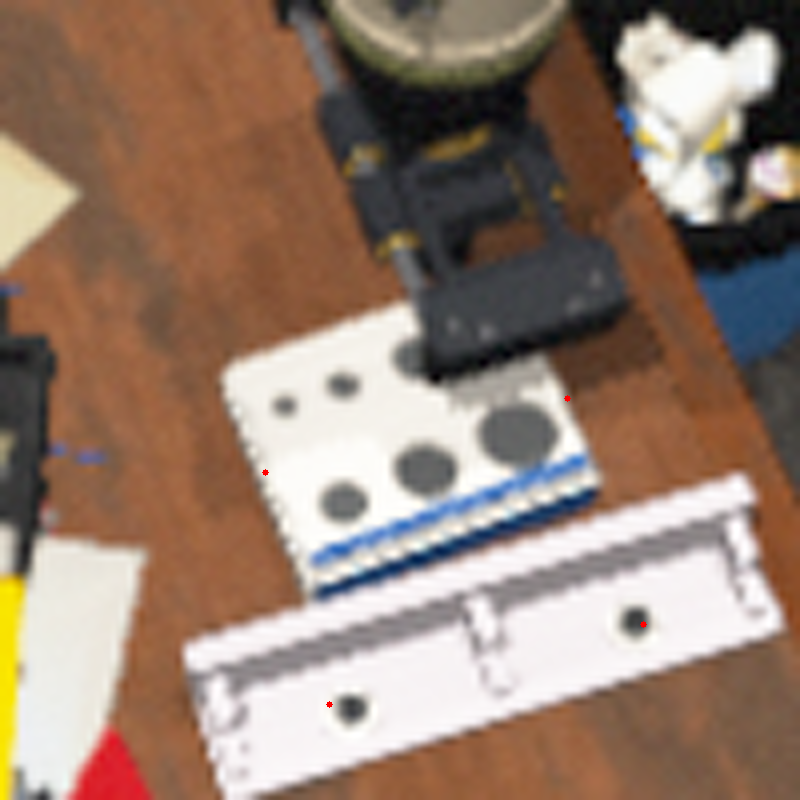

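View pics/top12.png

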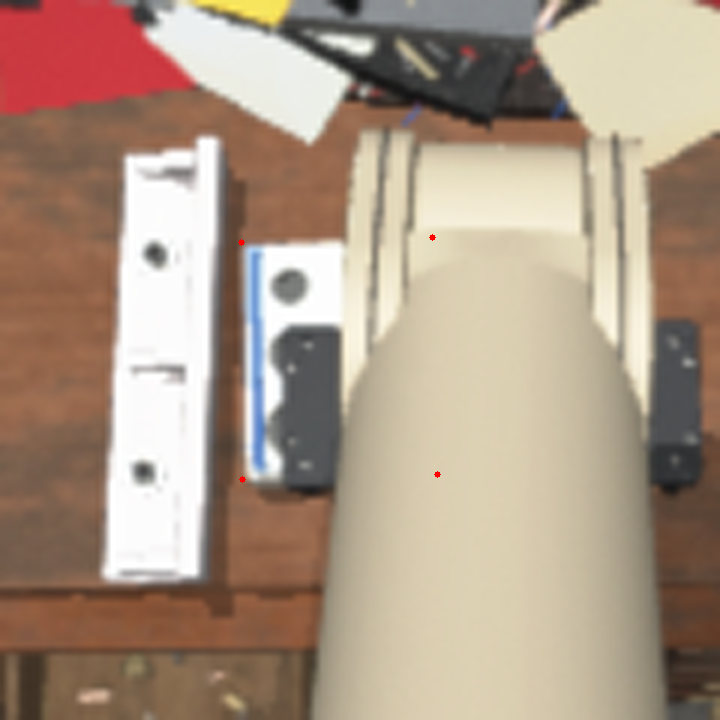

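>>> drive_tool(
  plan=[
    {"rx": 0.0, "ry": 0.0, "rz": 0.0, "x": 0.0, "y": 0.0125, "z": 0.0, "fingers": 0.0},
    {"rx": 0.0, "ry": 0.0, "rz": 0.0, "x": 0.0005, "y": 0.0175, "z": 0.0, "fingers": 0.0},
    {"rx": 0.0, "ry": 0.0, "rz": 0.0, "x": 0.001, "y": 0.022, "z": 0.0, "fingers": 0.0},
    {"rx": 0.0, "ry": 0.0, "rz": 0.0, "x": 0.0015, "y": 0.0265, "z": 0.0, "fingers": 0.0},
    {"rx": 0.0, "ry": 0.0, "rz": 0.0, "x": 0.0015, "y": 0.012, "z": 0.0, "fingers": 0.0},
    {"rx": 0.0, "ry": 0.0, "rz": 0.0, "x": -0.01, "y": 0.005, "z": 0.0, "fingers": 0.0},
    {"rx": 0.0, "ry": 0.0, "rz": 0.0, "x": -0.06, "y": 0.005, "z": 0.0, "fingers": 0.0},
    {"rx": 0.0, "ry": 0.0, "rz": 0.0, "x": -0.082, "y": 0.006, "z": 0.0, "fingers": 0.0},
    {"rx": 0.0, "ry": 0.0, "rz": 0.0, "x": -0.082, "y": 0.006, "z": 0.0, "fingers": 0.0},
  ],
)

```text
time: 16.25
ee_pos: [0.5476, 0.0038, 0.0794]
eef_rot: [-0.001, 1.0, -0.0, 0.0]
ft_force: [-0.7, 0.5, -0.9]
width: 0.0008
```

```bash
cat > look2.py <<'E'
from look import *
import fit as FT
FP={"scene":(.5037,.1329,np.radians(-1.75)),"top":(.5033,.1370,np.radians(-1.9))}
def look2(p0,tag,cams=("top","scene")):
    sh(); print("F",np.round(monitor.read_state()["ft_force"],1)); out={}
    for n in cams:
        c=viewer.camera(n); d=np.array([0,-.002 if n=="scene" else .002])
        fp=FP[n]; Z=cloud(c)[...,2]; occ=cv2.dilate((Z>.055).astype(np.uint8),np.ones((5,5)))
        m=localmask(c,None,0,0)&(Z<.06); s3=np.r_[np.array(p0[:2])/1000+d,.034]
        full=np.zeros((400,640)); 
        mb=cc(m,proj(c,s3)[0])|cc(m,proj(c,[fp[0],fp[1]+.03,.005])[0])
        ctr=proj(c,[.503,.09,.02])[0].astype(int); H=80; box=(ctr[0]-H,ctr[1]-H,2*H,2*H)
        sl=np.s_[box[1]:box[1]+2*H,box[0]:box[0]+2*H]; mm=mb[sl].astype(float); W=1.-occ[sl]
        fs=sil(c,FV,fp,box)
        # ignore disagreements of fence itself away from block: baseline constant, so harmless
        f=lambda p:(W*np.abs(np.maximum(sil(c,[BV],p,box),fs)-mm)).sum()
        s0=np.array([s3[0],s3[1],np.radians(p0[2])])
        for s in(1,.3):
            sim=np.vstack([s0,s0+[.008*s,0,0],s0+[0,.008*s,0],s0+[0,0,.1*s]])
            b=minimize(f,s0,method="Nelder-Mead",options=dict(initial_simplex=sim,xatol=1e-5,fatol=.01)); s0=b.x
        p=b.x; a=fp[2]; rel=np.array([[np.cos(a),np.sin(a)],[-np.sin(a),np.cos(a)]])@(p[:2]-fp[:2])*1000
        yr=np.degrees(p[2]-fp[2]); q=(p[:2]-d)*1000
        print(n,"block",np.round(q,1),"yaw",np.degrees(p[2]).round(2),"err",round(b.fun/mm.sum(),3),"| in fence x %.1f gap %.1f yaw %.2f; gaps L %.1f R %.1f"%(rel[0],-rel[1]-48,yr,-rel[1]-48+60*np.sin(np.radians(yr)) *-1*-1 if 0 else -(rel[1]+48*np.cos(np.radians(yr))-60*np.sin(np.radians(yr))),-(rel[1]+48*np.cos(np.radians(yr))+60*np.sin(np.radians(yr)))))
        uv=proj(c,np.c_[np.array([[60,48],[-60,48],[-60,-48],[60,-48]])/1000@np.array([[np.cos(p[2]),np.sin(p[2])],[-np.sin(p[2]),np.cos(p[2])]])+p[:2],np.full(4,.026)])
        crop(c,proj(c,[.5,.1,.02])[0],45 if n=="scene" else 55,f"pics/{n}{tag}.png",s=8 if n=="scene" else 7,marks=uv)
E
python3 - <<'E'
from look2 import *
look2((503,78.5,-4),"13")
E
```

```text
t 16.25 tcp [547.6   3.8  79.4] yaw(toolY) 90.11
F [-0.7  0.5 -0.9]Traceback (most recent call last):
  File "<stdin>", line 2, in <module>
  File "look2.py", line 11, in look2
    mb=cc(m,proj(c,s3)[0])|cc(m,proj(c,[fp[0],fp[1]+.03,.005])[0])
       ~~^^^^^^^^^^^^^^^^^
  File "fit.py", line 41, in cc
    k=np.bincount(w).argmax(); r=(l==k).astype(np.uint8)
ValueError: attempt to get argmax of an empty sequence
```

```bash
sed -i 's/mb=cc(m,proj(c,s3)\[0\])|/mb=cc(m,proj(c,s3+[0,.035,0])[0])|/' look2.py
python3 - <<'E'
from look2 import *
look2((503,78.5,-4),"13")
E
```

```text
t 16.3 tcp [546.3   3.7  79.1] yaw(toolY) 90.1
F [-1.5 -1.   0.6]
top block [503.2  87.8] yaw -3.24 err 0.037 | in fence x 1.5 gap -0.8 yaw -1.34; gaps L -2.2 R 0.6
scene block [504.6  79.1] yaw -2.83 err 0.022 | in fence x 2.6 gap 7.8 yaw -1.08; gaps L 6.6 R 8.9
```

View pics/scene13.png

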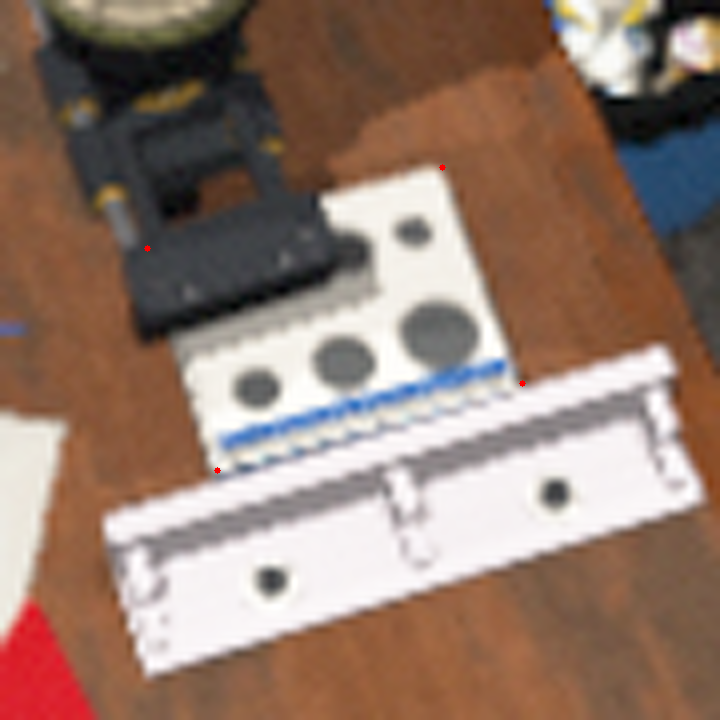

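View pics/top13.png

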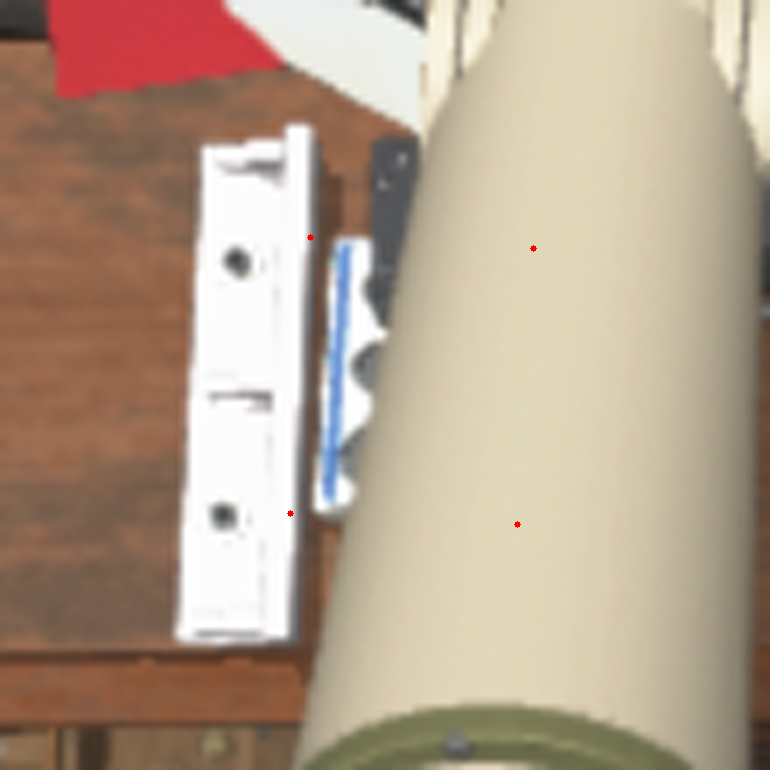

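>>> drive_tool(
  plan=[
    {"rx": 0.0, "ry": 0.0, "rz": 0.0, "x": 0.002, "y": 0.012, "z": 0.0, "fingers": 0.0},
    {"rx": 0.0, "ry": 0.0, "rz": 0.0, "x": 0.002, "y": 0.016, "z": 0.0, "fingers": 0.0},
    {"rx": 0.0, "ry": 0.0, "rz": 0.0, "x": 0.002, "y": 0.019, "z": 0.0, "fingers": 0.0},
    {"rx": 0.0, "ry": 0.0, "rz": 0.0, "x": 0.002, "y": 0.022, "z": 0.0, "fingers": 0.0},
    {"rx": 0.0, "ry": 0.0, "rz": 0.0, "x": 0.002, "y": 0.01, "z": 0.0, "fingers": 0.0},
    {"rx": 0.0, "ry": 0.0, "rz": 0.0, "x": 0.015, "y": 0.007, "z": 0.0, "fingers": 0.0},
    {"rx": 0.0, "ry": 0.0, "rz": 0.0, "x": 0.065, "y": 0.007, "z": 0.0, "fingers": 0.0},
    {"rx": 0.0, "ry": 0.0, "rz": 0.0, "x": 0.083, "y": 0.008, "z": 0.0, "fingers": 0.0},
    {"rx": 0.0, "ry": 0.0, "rz": 0.0, "x": 0.083, "y": 0.008, "z": 0.0, "fingers": 0.0},
  ],
)

```text
time: 17.52
ee_pos: [0.4612, 0.0121, 0.0796]
eef_rot: [-0.001, 1.0, 0.001, -0.0]
ft_force: [1.1, -0.4, 0.8]
width: 0.0007
```

```bash

python3 - <<'E'
from look2 import *
look2((504,82.5,0),"14",("scene",))
E
```

```text
t 17.52 tcp [461.2  12.1  79.6] yaw(toolY) 90.12
F [ 1.1 -0.4  0.8]
scene block [503.   82.8] yaw 0.01 err 0.021 | in fence x 0.9 gap 4.1 yaw 1.76; gaps L 6.0 R 2.3
```

View pics/scene14.png

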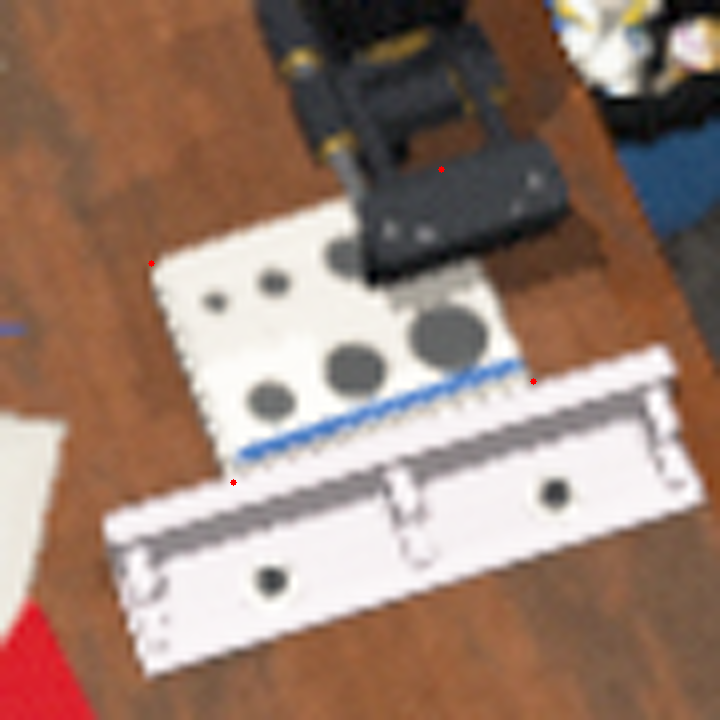

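>>> drive_tool(
  plan=[
    {"rx": 0.0, "ry": 0.0, "rz": 0.0, "x": 0.0, "y": 0.01, "z": 0.0, "fingers": 0.0},
    {"rx": 0.0, "ry": 0.0, "rz": 0.0, "x": 0.0, "y": 0.0125, "z": 0.0, "fingers": 0.0},
    {"rx": 0.0, "ry": 0.0, "rz": 0.0, "x": 0.0, "y": 0.015, "z": 0.0, "fingers": 0.0},
    {"rx": 0.0, "ry": 0.0, "rz": 0.0, "x": 0.0, "y": 0.017, "z": 0.0, "fingers": 0.0},
    {"rx": 0.0, "ry": 0.0, "rz": 0.0, "x": 0.0, "y": 0.006, "z": 0.0, "fingers": 0.0},
    {"rx": 0.0, "ry": 0.0, "rz": 0.0, "x": -0.01, "y": 0.003, "z": 0.0, "fingers": 0.0},
    {"rx": 0.0, "ry": 0.0, "rz": 0.0, "x": -0.06, "y": 0.003, "z": 0.0, "fingers": 0.0},
    {"rx": 0.0, "ry": 0.0, "rz": 0.0, "x": -0.083, "y": 0.004, "z": 0.0, "fingers": 0.0},
    {"rx": 0.0, "ry": 0.0, "rz": 0.0, "x": -0.083, "y": 0.004, "z": 0.0, "fingers": 0.0},
  ],
)

```text
time: 18.7
ee_pos: [0.5475, 0.0161, 0.0794]
eef_rot: [-0.001, 1.0, -0.0, 0.0]
ft_force: [-0.5, -0.4, 0.4]
width: 0.0008
```

```bash

python3 - <<'E'
from look2 import *
look2((504,84,-2),"15",("scene",))
E
```

```text
t 18.7 tcp [547.5  16.1  79.4] yaw(toolY) 90.12
F [-0.5 -0.4  0.4]
scene block [503.2  83.7] yaw -0.68 err 0.021 | in fence x 1.1 gap 3.1 yaw 1.07; gaps L 4.3 R 2.0
```

View pics/scene15.png

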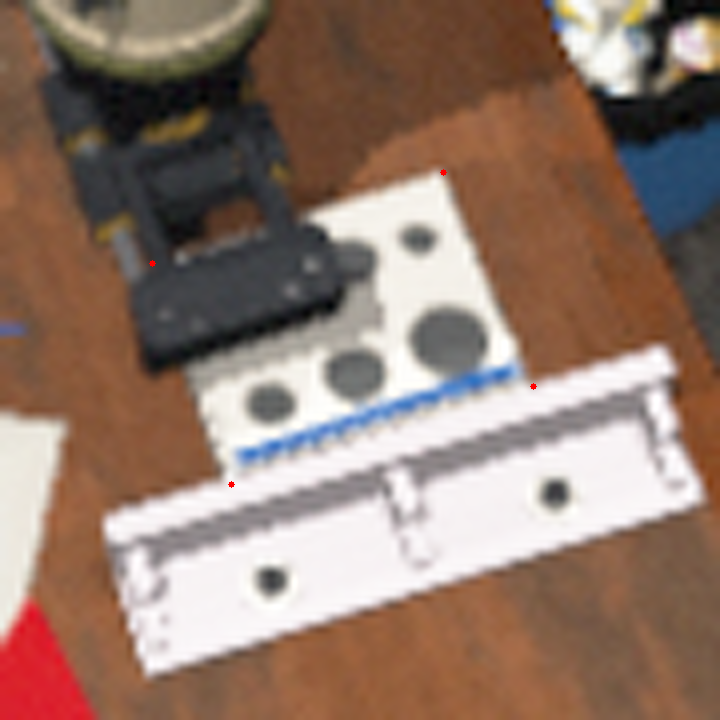

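>>> drive_tool(
  plan=[
    {"rx": 0.0, "ry": 0.0, "rz": 0.0, "x": 0.003, "y": 0.008, "z": 0.0, "fingers": 0.0},
    {"rx": 0.0, "ry": 0.0, "rz": 0.0, "x": 0.003, "y": 0.01, "z": 0.0, "fingers": 0.0},
    {"rx": 0.0, "ry": 0.0, "rz": 0.0, "x": 0.003, "y": 0.0115, "z": 0.0, "fingers": 0.0},
    {"rx": 0.0, "ry": 0.0, "rz": 0.0, "x": 0.003, "y": 0.0125, "z": 0.0, "fingers": 0.0},
  ],
)

```text
time: 19.25
ee_pos: [0.5423, 0.0278, 0.0795]
eef_rot: [-0.001, 1.0, -0.0, -0.0]
ft_force: [-1.8, -6.2, -0.4]
width: 0.0005
```

```bash

python3 - <<'E'
from look2 import *
look2((503,84.5,0),"16",("scene",))
E
```

```text
t 19.25 tcp [542.3  27.8  79.5] yaw(toolY) 90.09
F [-1.8 -6.2 -0.4]
scene block [503.5  85.1] yaw 1.63 err 0.021 | in fence x 1.4 gap 1.8 yaw 3.38; gaps L 5.4 R -1.7
```

>>> drive_tool(
  plan=[
    {"rx": 0.0, "ry": 0.0, "rz": 0.0, "x": 0.0, "y": -0.012, "z": 0.0, "fingers": 0.0},
    {"rx": 0.0, "ry": 0.0, "rz": 0.0, "x": 0.02, "y": -0.014, "z": 0.0, "fingers": 0.0},
    {"rx": 0.0, "ry": 0.0, "rz": 0.0, "x": 0.065, "y": -0.014, "z": 0.0, "fingers": 0.0},
    {"rx": 0.0, "ry": 0.0, "rz": 0.0, "x": 0.081, "y": -0.013, "z": 0.0, "fingers": 0.0},
    {"rx": 0.0, "ry": 0.0, "rz": 0.0, "x": 0.081, "y": -0.012, "z": 0.0, "fingers": 0.0},
  ],
)

```text
time: 19.92
ee_pos: [0.4615, 0.0164, 0.0799]
eef_rot: [-0.001, 1.0, 0.001, 0.0]
ft_force: [1.1, 0.8, -0.1]
width: 0.0003
```

```bash

python3 - <<'E'
from look2 import *
look2((503,84.5,1),"17",("scene",))
E
```

```text
t 19.93 tcp [461.5  16.4  79.9] yaw(toolY) 90.11
F [ 1.1  0.8 -0.1]
scene block [502.9  84.1] yaw 0.29 err 0.021 | in fence x 0.7 gap 2.8 yaw 2.04; gaps L 5.0 R 0.7
```

View pics/scene17.png

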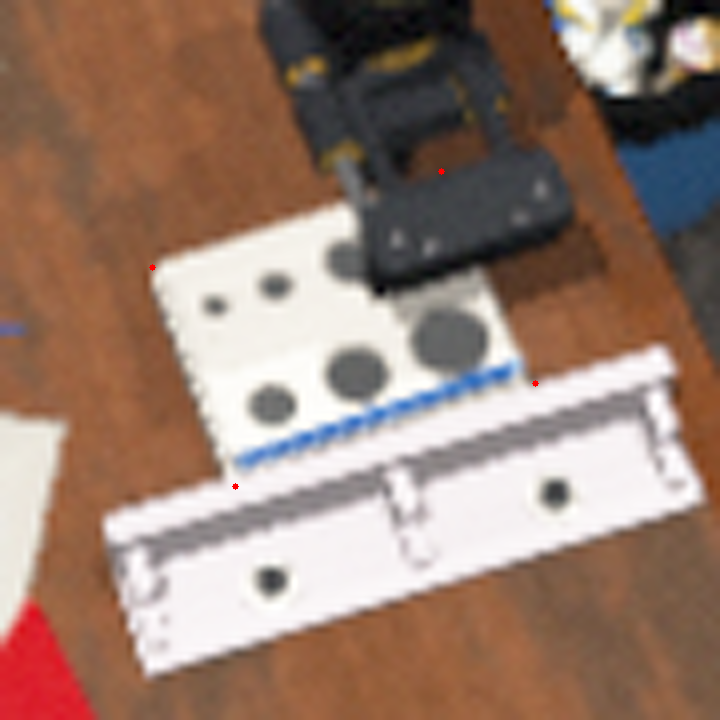

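>>> drive_tool(
  plan=[
    {"rx": 0.0, "ry": 0.0, "rz": 0.0, "x": 0.0, "y": 0.008, "z": 0.0, "fingers": 0.0},
    {"rx": 0.0, "ry": 0.0, "rz": 0.0, "x": 0.0, "y": 0.01, "z": 0.0, "fingers": 0.0},
    {"rx": 0.0, "ry": 0.0, "rz": 0.0, "x": 0.0, "y": 0.0115, "z": 0.0, "fingers": 0.0},
    {"rx": 0.0, "ry": 0.0, "rz": 0.0, "x": 0.0, "y": 0.013, "z": 0.0, "fingers": 0.0},
    {"rx": 0.0, "ry": 0.0, "rz": 0.0, "x": 0.0, "y": 0.0145, "z": 0.0, "fingers": 0.0},
  ],
)

```text
time: 20.6
ee_pos: [0.4617, 0.0294, 0.0796]
eef_rot: [-0.0, 1.0, -0.001, -0.0]
ft_force: [-3.0, -9.2, 4.8]
width: 0.0002
```

```bash

python3 - <<'E'
from look2 import *
look2((503,85.5,-1),"18",("scene",))
E
```

```text
t 20.6 tcp [461.7  29.4  79.6] yaw(toolY) 90.03
F [-3.  -9.2  4.8]
scene block [502.9  85.4] yaw -1.03 err 0.024 | in fence x 0.7 gap 1.5 yaw 0.72; gaps L 2.3 R 0.8
```

>>> drive_tool(
  plan=[
    {"rx": 0.0, "ry": 0.0, "rz": 0.0, "x": 0.0, "y": 0.001, "z": 0.0, "fingers": 0.0},
    {"rx": 0.0, "ry": 0.0, "rz": 0.0, "x": 0.0, "y": 0.002, "z": 0.0, "fingers": 0.0},
  ],
)

```text
time: 20.9
ee_pos: [0.4613, 0.0305, 0.0795]
eef_rot: [0.0, 1.0, -0.001, -0.001]
ft_force: [-4.0, -12.7, 8.1]
width: 0.0006
```

>>> drive_tool(
  plan=[
    {"rx": 0.0, "ry": 0.0, "rz": 0.0, "x": 0.0, "y": 0.001, "z": 0.0, "fingers": 0.0},
    {"rx": 0.0, "ry": 0.0, "rz": 0.0, "x": 0.0, "y": 0.0015, "z": 0.0, "fingers": 0.0},
  ],
)

```text
time: 21.15
ee_pos: [0.4612, 0.031, 0.0795]
eef_rot: [0.001, 1.0, -0.002, -0.001]
ft_force: [-4.4, -16.6, 10.6]
width: 0.0005
```

```bash

python3 - <<'E'
from look2 import *
look2((503,85.5,-1),"19",("scene",))
E
```

```text
t 21.15 tcp [461.2  31.   79.5] yaw(toolY) 89.94
F [ -4.4 -16.6  10.6]
scene block [503.4  86.5] yaw -1.6 err 0.025 | in fence x 1.1 gap 0.4 yaw 0.15; gaps L 0.6 R 0.3
```

View pics/scene19.png

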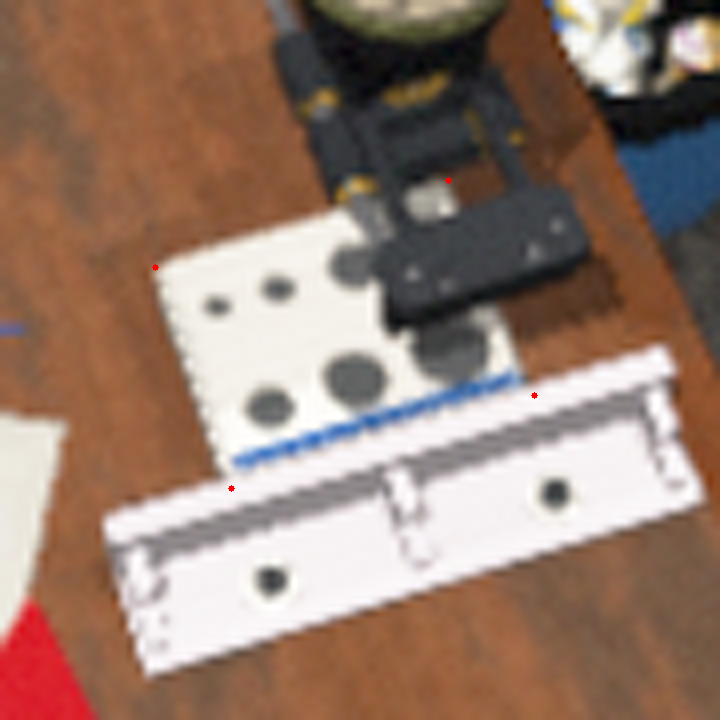

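>>> drive_tool(
  plan=[
    {"rx": 0.0, "ry": 0.0, "rz": 0.0, "x": 0.0, "y": -0.006, "z": 0.0, "fingers": 0.0},
    {"rx": 0.0, "ry": 0.0, "rz": 0.0, "x": 0.0, "y": -0.017, "z": 0.0, "fingers": 0.0},
    {"rx": 0.0, "ry": 0.0, "rz": 0.0, "x": -0.05, "y": -0.018, "z": 0.0, "fingers": 0.0},
    {"rx": 0.0, "ry": 0.0, "rz": 0.0, "x": -0.084, "y": -0.018, "z": 0.0, "fingers": 0.0},
    {"rx": 0.0, "ry": 0.0, "rz": 0.0, "x": -0.084, "y": -0.018, "z": 0.0, "fingers": 0.0},
  ],
)

```text
time: 21.82
ee_pos: [0.5477, 0.0164, 0.0795]
eef_rot: [-0.001, 1.0, -0.0, 0.001]
ft_force: [-0.7, -0.4, -0.7]
width: 0.0005
```

```bash

python3 - <<'E'
from look2 import *
look2((503,86.5,-1.5),"20",("scene",))
E
```

```text
t 21.82 tcp [547.7  16.4  79.5] yaw(toolY) 90.13
F [-0.7 -0.4 -0.7]
scene block [503.3  86.6] yaw -1.37 err 0.022 | in fence x 1.1 gap 0.3 yaw 0.38; gaps L 0.7 R -0.1
```

View pics/scene20.png

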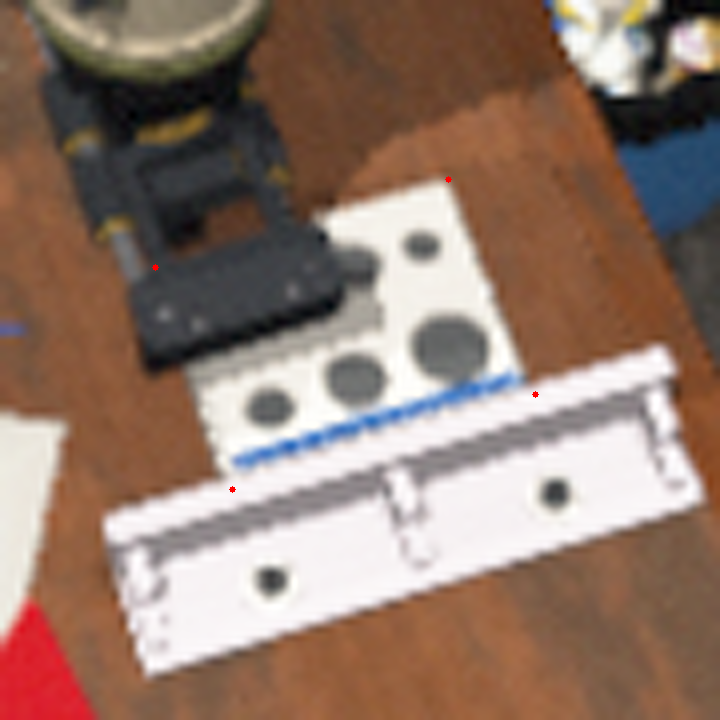

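>>> drive_tool(
  plan=[
    {"rx": 0.0, "ry": 0.0, "rz": 0.0, "x": 0.001, "y": 0.009, "z": 0.0, "fingers": 0.0},
    {"rx": 0.0, "ry": 0.0, "rz": 0.0, "x": 0.001, "y": 0.011, "z": 0.0, "fingers": 0.0},
    {"rx": 0.0, "ry": 0.0, "rz": 0.0, "x": 0.001, "y": 0.0125, "z": 0.0, "fingers": 0.0},
    {"rx": 0.0, "ry": 0.0, "rz": 0.0, "x": 0.001, "y": 0.014, "z": 0.0, "fingers": 0.0},
  ],
)

```text
time: 22.38
ee_pos: [0.5438, 0.0283, 0.0794]
eef_rot: [-0.0, 1.0, -0.001, -0.001]
ft_force: [-3.0, -12.0, 0.9]
width: 0.0006
```

>>> drive_tool(
  plan=[
    {"rx": 0.0, "ry": 0.0, "rz": 0.0, "x": 0.0, "y": 0.001, "z": 0.0, "fingers": 0.0},
    {"rx": 0.0, "ry": 0.0, "rz": 0.0, "x": 0.0, "y": 0.002, "z": 0.0, "fingers": 0.0},
  ],
)

```text
time: 22.62
ee_pos: [0.5438, 0.0285, 0.0794]
eef_rot: [0.001, 1.0, -0.002, -0.001]
ft_force: [-3.6, -16.3, 0.8]
width: 0.0003
```

>>> drive_tool(
  plan=[
    {"rx": 0.0, "ry": 0.0, "rz": 0.0, "x": 0.0, "y": -0.006, "z": 0.0, "fingers": 0.0},
    {"rx": 0.0, "ry": 0.0, "rz": 0.0, "x": 0.0, "y": -0.017, "z": 0.0, "fingers": 0.0},
    {"rx": 0.0, "ry": 0.0, "rz": 0.0, "x": 0.05, "y": -0.018, "z": 0.0, "fingers": 0.0},
    {"rx": 0.0, "ry": 0.0, "rz": 0.0, "x": 0.082, "y": -0.018, "z": 0.0, "fingers": 0.0},
    {"rx": 0.0, "ry": 0.0, "rz": 0.0, "x": 0.082, "y": -0.01, "z": 0.0, "fingers": 0.0},
    {"rx": 0.0, "ry": 0.0, "rz": 0.0, "x": 0.082, "y": -0.003, "z": 0.0, "fingers": 0.0},
    {"rx": 0.0, "ry": 0.0, "rz": 0.0, "x": 0.082, "y": -0.001, "z": 0.0, "fingers": 0.0},
    {"rx": 0.0, "ry": 0.0, "rz": 0.0, "x": 0.082, "y": 0.001, "z": 0.0, "fingers": 0.0},
    {"rx": 0.0, "ry": 0.0, "rz": 0.0, "x": 0.082, "y": 0.003, "z": 0.0, "fingers": 0.0},
  ],
)

```text
time: 23.75
ee_pos: [0.4638, 0.0312, 0.08]
eef_rot: [0.001, 1.0, -0.003, 0.0]
ft_force: [-3.0, -25.3, 12.1]
width: 0.0004
```

>>> drive_tool(
  plan=[
    {"rx": 0.0, "ry": 0.0, "rz": 0.0, "x": 0.0, "y": -0.003, "z": 0.0, "fingers": 0.0},
    {"rx": 0.0, "ry": 0.0, "rz": 0.0, "x": 0.0, "y": -0.008, "z": 0.0, "fingers": 0.0},
    {"rx": 0.0, "ry": 0.0, "rz": 0.0, "x": 0.0, "y": -0.03, "z": 0.0, "fingers": 0.0},
    {"rx": 0.0, "ry": 0.0, "rz": 0.0, "x": 0.0, "y": -0.06, "z": -0.05, "fingers": 0.0},
    {"rx": 0.0, "ry": 0.0, "rz": 0.0, "x": 0.0, "y": -0.11, "z": -0.1, "fingers": 0.0},
    {"rx": 0.0, "ry": 0.0, "rz": 0.0, "x": 0.0, "y": -0.16, "z": -0.14, "fingers": 0.0},
    {"rx": 0.0, "ry": 0.0, "rz": 0.0, "x": 0.0, "y": -0.21, "z": -0.14, "fingers": 0.0},
    {"rx": 0.0, "ry": 0.0, "rz": 0.0, "x": 0.0, "y": -0.25, "z": -0.14, "fingers": 0.0},
    {"rx": 0.0, "ry": 0.0, "rz": 0.0, "x": 0.0, "y": -0.25, "z": -0.14, "fingers": 0.0},
  ],
)

```text
time: 24.88
ee_pos: [0.4632, -0.2176, 0.22]
eef_rot: [0.001, 1.0, -0.001, 0.0]
ft_force: [-0.1, 0.9, 0.0]
width: 0.0003
```

```bash

python3 - <<'E'
from look2 import *
look2((503,86.5,-1.5),"21",("scene","top"))
c=viewer.camera("top"); cv2.imwrite("pics/topfull21.png",c["color"][:,:,::-1])
for l in ["tin","jar","tape"]:
    print(l,[(np.round(d["centre"],4),round(d["confidence"],2)) for d in nets.find_in(l,"top")][:2])
E
```

```text
t 24.88 tcp [ 463.2 -217.6  220. ] yaw(toolY) 89.87
F [-0.1  0.9  0. ]
scene block [503.3  86.5] yaw -1.58 err 0.021 | in fence x 1.1 gap 0.4 yaw 0.17; gaps L 0.6 R 0.2
top block [501.8  85.8] yaw -1.15 err 0.026 | in fence x 0.2 gap 1.2 yaw 0.75; gaps L 2.0 R 0.4
tin [(array([0.541 , 0.3493, 0.0203]), 0.84)]
jar []
tape []
```

View pics/scene21.png

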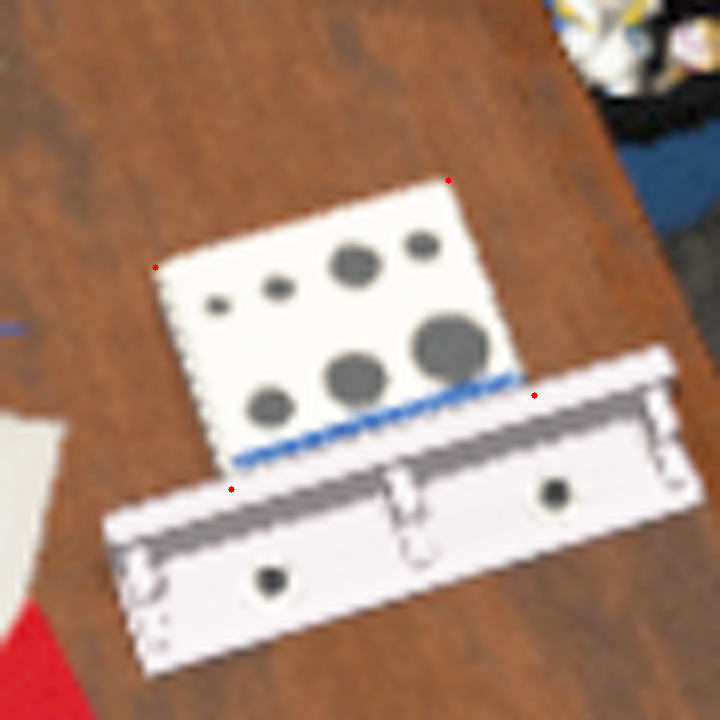

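View pics/top21.png

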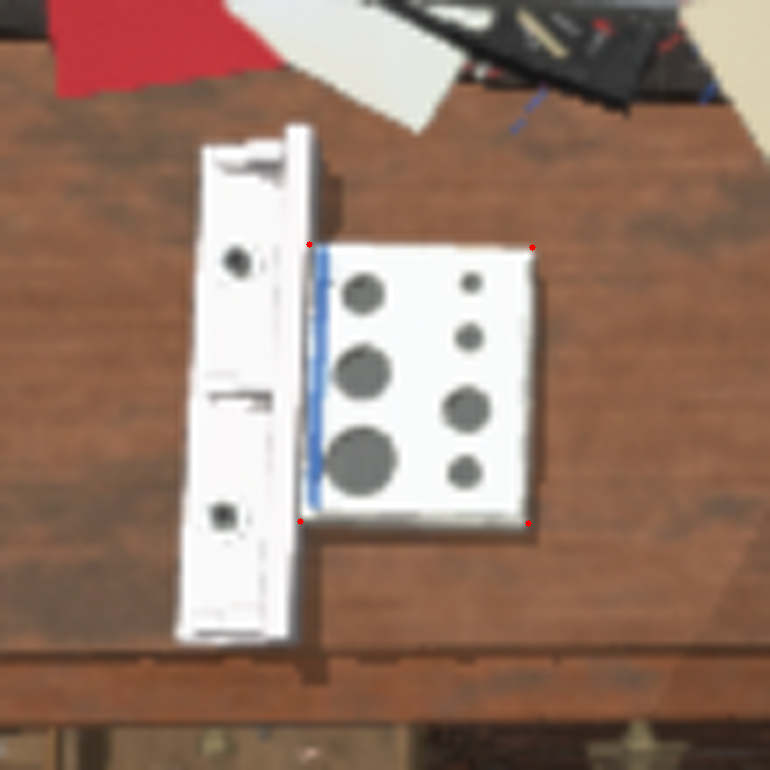

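```bash

python3 - <<'E'
from look2 import *
c=viewer.camera("scene"); cv2.imwrite("pics/scenefull22.png",c["color"][:,:,::-1])
for l in ["tin","jar","tape","fence"]:
    print(l,[(np.round(d["centre"],4),round(d["confidence"],2)) for d in nets.find_in(l,"scene")][:2])
E
```

```text
tin [(array([0.5426, 0.3474, 0.023 ]), 0.9)]
jar []
tape [(array([ 0.525 , -0.3172,  0.0239]), 0.64)]
fence [(array([0.5037, 0.1553, 0.0087]), 0.65)]
```

View pics/scenefull22.png

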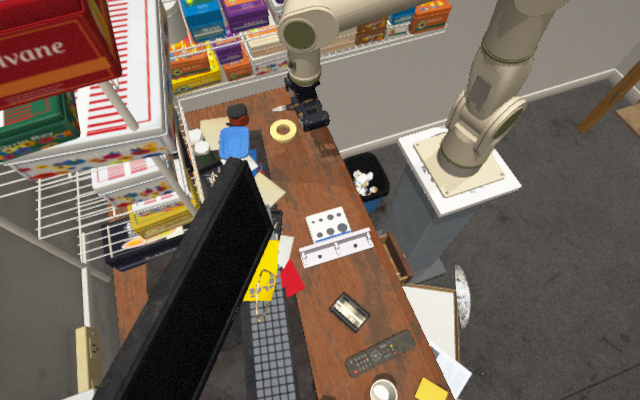

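>>> drive_tool(
  plan=[
    {"rx": 0.0, "ry": 0.0, "rz": 0.0, "x": 0.0, "y": 0.05, "z": -0.03, "fingers": 0.0},
    {"rx": 0.0, "ry": 0.0, "rz": 0.0, "x": 0.0, "y": 0.1, "z": -0.03, "fingers": 0.0},
    {"rx": 0.0, "ry": 0.0, "rz": 0.0, "x": 0.0, "y": 0.1, "z": -0.03, "fingers": 0.0},
    {"rx": 0.0, "ry": 0.0, "rz": 0.0, "x": 0.0, "y": 0.1, "z": -0.03, "fingers": 0.0},
  ],
)

```text
time: 25.92
ee_pos: [0.463, -0.1149, 0.2497]
eef_rot: [-0.001, 1.0, -0.0, 0.0]
ft_force: [0.0, -1.1, 0.5]
width: 0.0002
```

```bash

python3 - <<'E'
from look2 import *
look2((503,86.5,-1.5),"23",("scene",))
for n in("scene","top"):
  c=viewer.camera(n)
  for l in ["tin","jar","tape"]:
    print(n,l,[(np.round(d["centre"],4),round(d["confidence"],2)) for d in nets.find_in(l,n)][:2])
print(workorder.close_job()); print(monitor.read_state()["time"])
E
```

```text
t 25.93 tcp [ 463.  -114.9  249.7] yaw(toolY) 90.13
F [ 0.  -1.1  0.5]
scene block [503.4  86.5] yaw -1.6 err 0.023 | in fence x 1.1 gap 0.4 yaw 0.15; gaps L 0.6 R 0.3
scene tin [(array([0.5448, 0.347 , 0.0232]), 0.62)]
scene jar [(array([ 0.4588, -0.3183,  0.0325]), 0.6)]
scene tape [(array([ 0.5209, -0.3141,  0.0212]), 0.65)]
top tin [(array([0.5418, 0.3468, 0.0179]), 0.59)]
top jar [(array([ 0.4356, -0.326 ,  0.0504]), 0.7)]
top tape [(array([ 0.5145, -0.3511,  0.0184]), 0.66)]
the job is handed in; nothing more can be done
None
the job is handed in; nothing more can be done
```

The block is home: its blue face lies flat against the fence, about 1 mm off centre along the fence's length. I handed the job in at about 26 s of the 51 s.

**What I did:** With the gripper shut, I turned the block about 52° in the open by pushing the +x end of the bare face. The blue face was then looking at the fence with about 80 mm still to go. I walked it up with pushes at alternate ends, keeping the skew within about 6°. The skew was about 2° or less by eye of the camera when it first reached the fence. I then pressed each end home in turn, with 16 N on the right and 25 N on the left, and backed the arm away clear of everything.

**Last checks:**
- **Block, by scene camera:** gap 0.4 mm (left 0.6, right 0.3), skew 0.15°.
- **Block, by touch:** both ends stopped dead under the final pushes. The two stop points give a line at about −1.9°, against −1.8° for the fence.
- **Tin, jar and tape:** the tin reads as it did at the start.

**What disagreed:**
- **Top camera:** it gave 0.75° of skew and a 2 mm gap at the left end. I trust the scene camera and the touch check more, and the picture shows the face flush.
- **One mid-push scene reading:** it gave 3.4°, but the gripper was hiding part of the block. The clear look straight after gave 2.0°.
- **Jar and tape:** in the final reads the tape in the top view and the jar in the scene view were 2 to 3 cm off their starting positions. The other camera agreed with the start for each one. The arm was partly in view, and no push went near either of them.

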